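# Trial-fit taper tools and drift them out again

## Robot

A 6-joint arm with a two-finger parallel gripper is mounted at the origin on a cart in front of the work surface, level with it; the furniture and walls round the work are solid. World frame = base frame: x ahead of the robot, y to its left, z up, the work surface at z = 0. Lengths are in m, angles in rad, forces in N, time in s.
With the tool pointing down it reaches from about 0.3 to 0.775 m from the base axis. Payload 14.6 kg.
Tool frame: the origin (TCP) lies midway between the tips of the shut fingers; the grasp point (between the pads) lies 19 mm behind it; z points along the fingers, y is the direction in which the jaws open and shut (so a half turn about z gives the same grasp; the last joint's range is limited). The gripper opens to 94 mm and grips with 3 to 60 N. Pads are 16 mm wide; open, the fingers measure 119 mm over their backs; the gripper's body (75 mm by 177 mm) begins 78 mm behind the grasp point.
Start: joints at [1.206, 0.3, 1.521, -0, 1.321, -0.067], TCP at [0.161, 0.526, 0.205] pointing down, gripper open.
Joint ranges: [-3.03, 3.03], [-0.79, 2.21], [0.23, 2.52], [-1.04, 4.18], [0, 3.07], [-2.55, 2.55]. Speed limits (rad/s): [2.22, 2.22, 2.57, 3.14, 3.14, 3.14].

## Interface

Orientations are given as [roll, pitch, yaw] about the fixed x, y, z axes, in that order (R = Rz(yaw) Ry(pitch) Rx(roll)).
In Python, from station import readout, imaging, job gives the robot as it stands.
- The arm moves only by the tool arm_command, never from a script. Its argument "increments" is a list of rows, each an object with "gripper": the opening, from 0 (shut) to 1 (fully open); "slide": the shift along the world's x, y, z in m, a list of three; "yaw": the turn about the world's z in rad. A call has 1 to 8 rows; each row is the pose to reach, as a shift and turn from the pose commanded when the call began; what a row does not reach only later rows make up. A row lasts 1/8 s, in which the tool goes at most 62.5 mm and 10.7 degrees, less where a joint would pass 70% of its speed; a pose out of reach is approached as far as the arm can. A call with a gripper value outside its range is refused whole. The fingers move at their own pace and stop on an object; "grip_force" is the grip in N (left out, the last holds). Time passes only in rows, so rows that repeat a pose let the fingers close. It gives the time, the measured TCP pose, the force and the opening at its end, in the units of the state.
- readout.get_obs(): the state, without advancing time (a new reading comes with each control period).
- imaging.camera(name): name is "side" or "top"; returns a dict with "color" (480x640x3 uint8, red, green, blue), "mtx" (3x3 intrinsics, pixels), "rvec" (rotation vector, rad) and "tvec" (3), from world to camera coordinates, as OpenCV has them. Camera axes: x right, y down, z forward; pixel columns grow to the right and rows downward; lengths in m; the calibration is good to about 2 mm. A picture is of the moment at which its call begins. There is no depth.
- job.hand_in(): hands the job in, once; it reports no verdict.
The state is a dict: "time_s": time; "qpos": joint angles; "joint_vel": joint speeds; "tau": joint torques, N m; "ee_pos": TCP position; "eef_rot": TCP orientation; "force": force on the tool from outside, world axes, zero at the start; "moment": the same for the moment, N m; "grip_width": finger opening in m.
Only numpy, scipy, OpenCV 4.12 (cv2) and the standard library are available. Lean on these libraries where they do the work, as an engineer would, in place of code of your own. Each camera call takes 0.05 s, during which the arm holds its last target. There are 200 camera calls.

## Task

Turn the isolator handle to OFF and leave it off until the fitting is done. Then trial-fit the taper tools that stand in the wooden block, one at a time, from the tallest to the shortest: with a twisting push seat the tool fully home in the socket, so that its cross bar passes the two hooks and drops into the notch, let go, drive the drift through the slot under it until it is wedged up, leave the drift there while you turn the tool back past the hooks and lift it out, stand it upright in a free cup of the steel holder, and draw the drift right out. At the end the drift lies flat on the table clear of the socket and the isolator is turned back fully to ON; leave the tin and the aluminium block beside the fence where they are.

Things in the scene. Friction and masses are not known exactly. Their poses are not given: they have to be found in the camera images.
- socket: Fixed taper socket: round steel sleeve, dia. 67 mm, on a 100 x 90 mm grey foot. Origin on the table under its upright axis; x = direction in which the drift is driven, z up. Its oiled conical bore opens upward, 29 mm wide at the mouth, with 0.8 mm play round a seated shank; two sprung pads grip the last 18 mm of the taper, so pushing home takes 3 to 10 N and it does not drop home by itself
- socket_slot (a point): Near end of the drift's slot, on the table 29 mm before the socket's axis (socket x = -29 mm). The slot is 18 mm wide, 32 mm high, floored by the table, and runs level along the socket's x through the sleeve to x = +29 mm; between the two halves of the foot it starts at x = -50 mm
- socket_notch (a point): Centre of the notch floor, on the axis 75 mm above the table. The notch, 16 mm wide, runs along the socket's y in a dog ring whose top is 82 mm above the table. A cross bar set down askew rests on the ring, 7 mm short of home; turned along y under a light push it can go down into the notch
- socket_hook (a point): Underside of one of two inward hooks, 99 mm above the table, at socket y = +34 mm (the other at -34): they cover 24 to 45 mm from the axis, 20 mm wide, tops at 106 mm. A tool's cross bar passes them only when turned 45 to 90 degrees, either way, from socket y. A tool lifted 8 to 13 mm above home is out of the notch but under the hooks: turn it 45 to 90 degrees, then lift it out
- socket_seat (a point): Point on the socket's axis 14 mm above the table: the origin of a fully seated tool lies here, its bar along the socket's y
- drift: Loose wedge, 0.4 kg, flat on the table: wooden handle 60 x 34 x 38 mm tall, then a 12 mm thick oiled steel blade. Origin under the middle of the handle, x along the blade, z up. Blade 24 mm high from x 30 to 114 mm, then sloping to 7 mm at the tip, x 180 mm. Slid along the table into the slot (10 to 25 N) it holds the tool 10 mm above home when its origin is 80 to 105 mm from the socket's axis
- drift_tip (a point): tip of the drift's blade, 180 mm from the drift's origin
- tool_tall: Tallest taper tool, 167 mm tall, 0.3 kg; None if absent. Origin: centre of the shank's lower end, z up. Tapered shank z 0-61 mm, dia. 13 (end), 20 (z 6) to 27 mm; cross bar z 61-71 mm, 64 mm long along x, 12 mm wide; round grip drum dia. 35 mm from z 71 to 167 mm. Hangs upright in a hole. Grip it with the fingertips over 25 mm above the bar, to pass over the socket's hooks
- tool_mid: Middle-sized taper tool, 152 mm tall, 0.3 kg; None if absent. Origin: centre of the shank's lower end, z up. Tapered shank z 0-61 mm, dia. 13 (end), 20 (z 6) to 27 mm; cross bar z 61-71 mm, 64 mm long along x, 12 mm wide; round grip drum dia. 35 mm from z 71 to 152 mm. Hangs upright in a hole. Grip it with the fingertips over 25 mm above the bar, to pass over the socket's hooks
- tool_short: Shortest taper tool, 137 mm tall, 0.3 kg; None if absent. Origin: centre of the shank's lower end, z up. Tapered shank z 0-61 mm, dia. 13 (end), 20 (z 6) to 27 mm; cross bar z 61-71 mm, 64 mm long along x, 12 mm wide; round grip drum dia. 35 mm from z 71 to 137 mm. Hangs upright in a hole. Grip it with the fingertips over 25 mm above the bar, to pass over the socket's hooks
- block: Fixed pale wooden block 60 x 250 x 70 mm tall, origin under its centre, long side along y; three 31 mm holes, 66 mm deep, at y = -85, 0, 85 mm. The tools stand in it at the start, hanging by their cross bars on its top, bars turned at random
- rack: Fixed holder: three steel cups in a row along its y, 85 mm apart, on a 60 x 250 mm grey base; origin under its centre; empty at the start
- cup0 (a point): Centre of the mouth of cup 0 of the holder, 70 mm above the table; tube of inner dia. 38, outer dia. 52 mm, 61 mm deep. A tool stands in it with its cross bar on the rim, its origin 61 mm below this point
- cup1 (a point): Centre of the mouth of cup 1 of the holder, 70 mm above the table; tube of inner dia. 38, outer dia. 52 mm, 61 mm deep. A tool stands in it with its cross bar on the rim, its origin 61 mm below this point
- cup2 (a point): Centre of the mouth of cup 2 of the holder, 70 mm above the table; tube of inner dia. 38, outer dia. 52 mm, 61 mm deep. A tool stands in it with its cross bar on the rim, its origin 61 mm below this point
- isolator: Fixed isolator box lying on its back, 120 x 90 x 40 mm tall, grey, long side along its x; origin under its centre, z up. Keep gripper and wrist clear of the saw's hood and its red lever, which hang over the table beyond x = 0.60 m between y = 0.1 and 0.3 m, higher than 0.25 m: pass them close to the robot
- handle_grip (a point): centre of the isolator's black bar handle, 67 mm above the table; the bar is 70 mm long (along this point's x axis), 20 mm wide, its underside 52 mm and its top 82 mm above the table; it turns about the vertical through this point
- isolator_handle (a joint): angle of the isolator handle in rad: 0 = OFF (bar along the box's long side), 1.4 = ON (bar across the box); it grows clockwise seen from above, has stops at both ends, stays where it is left and turns with about 0.06 N m
- wax_tin: Red and white tin, 77 mm dia. x 40 mm, a bystander beside the fence (the long rail, 90 mm tall, that runs away from the robot along y = 0)
- setting_block: Aluminium block 50 x 75 x 40 mm tall, a bystander beside the fence. A fixed steel strip, 20 mm wide and 6 mm high, lies on the table along y = -0.145 m from x = 0.48 m on

How it is judged:
On the way, in this order (a step that is already met when the one before it is completed fails the run):
1. The isolator handle is turned to OFF before any tool goes in (value of joint isolator_handle below 0.12 rad), for 0.2 s.
2. The tallest tool (if present) is seated fully home in the socket: within 3 mm of full depth, cross bar down in its notches (within 0.15 rad) (z of tool_tall in the frame of socket_seat below 0.003 m and horizontal distance between tool_tall and socket_seat below 0.006 m and angle between the x axis of tool_tall and the y axis of socket, either way round below 0.15 rad and angle between tool_tall's own z axis and vertical below 0.08 rad), for 0.2 s.
3. The tallest tool (if present) is wedged up at least 7 mm by the drift lying through the slot beneath it, untouched by the fingers (z of tool_tall in the frame of socket_seat above 0.007 m and horizontal distance between tool_tall and socket_seat below 0.008 m and contact force between tool_tall and drift above 0.3 N and contact force between tool_tall and the fingers below 0.3 N), for 0.2 s.
4. The middle-sized tool (if present) is seated fully home in the socket: within 3 mm of full depth, cross bar down in its notches (within 0.15 rad) (z of tool_mid in the frame of socket_seat below 0.003 m and horizontal distance between tool_mid and socket_seat below 0.006 m and angle between the x axis of tool_mid and the y axis of socket, either way round below 0.15 rad and angle between tool_mid's own z axis and vertical below 0.08 rad), for 0.2 s.
5. The middle-sized tool (if present) is wedged up at least 7 mm by the drift lying through the slot beneath it, untouched by the fingers (z of tool_mid in the frame of socket_seat above 0.007 m and horizontal distance between tool_mid and socket_seat below 0.008 m and contact force between tool_mid and drift above 0.3 N and contact force between tool_mid and the fingers below 0.3 N), for 0.2 s.
6. The shortest tool (if present) is seated fully home in the socket: within 3 mm of full depth, cross bar down in its notches (within 0.15 rad) (z of tool_short in the frame of socket_seat below 0.003 m and horizontal distance between tool_short and socket_seat below 0.006 m and angle between the x axis of tool_short and the y axis of socket, either way round below 0.15 rad and angle between tool_short's own z axis and vertical below 0.08 rad), for 0.2 s.
7. The shortest tool (if present) is wedged up at least 7 mm by the drift lying through the slot beneath it, untouched by the fingers (z of tool_short in the frame of socket_seat above 0.007 m and horizontal distance between tool_short and socket_seat below 0.008 m and contact force between tool_short and drift above 0.3 N and contact force between tool_short and the fingers below 0.3 N), for 0.2 s.
8. Afterwards the isolator handle is turned back to ON (value of joint isolator_handle above 1.25 rad), for 0.2 s.
At the end, for the whole second after the job is handed in: Each tool present stands upright (0.2 rad) in a cup, within 20 mm of its centre and 11 mm of resting on the rim; the drift lies flat on the table, tip 35 mm and origin 100 mm or more from the socket's axis; isolator ON (above 1.25 rad); tools at rest (((horizontal distance between tool_tall and cup0 below 0.02 m and z of tool_tall in the frame of cup0 below -0.05 m) or (horizontal distance between tool_tall and cup1 below 0.02 m and z of tool_tall in the frame of cup1 below -0.05 m) or (horizontal distance between tool_tall and cup2 below 0.02 m and z of tool_tall in the frame of cup2 below -0.05 m)) and angle between each of tool_tall, tool_mid, tool_short's own z axis and vertical below 0.2 rad and linear speed of each of tool_tall, tool_mid, tool_short below 0.03 m/s and ((horizontal distance between tool_mid and cup0 below 0.02 m and z of tool_mid in the frame of cup0 below -0.05 m) or (horizontal distance between tool_mid and cup1 below 0.02 m and z of tool_mid in the frame of cup1 below -0.05 m) or (horizontal distance between tool_mid and cup2 below 0.02 m and z of tool_mid in the frame of cup2 below -0.05 m)) and ((horizontal distance between tool_short and cup0 below 0.02 m and z of tool_short in the frame of cup0 below -0.05 m) or (horizontal distance between tool_short and cup1 below 0.02 m and z of tool_short in the frame of cup1 below -0.05 m) or (horizontal distance between tool_short and cup2 below 0.02 m and z of tool_short in the frame of cup2 below -0.05 m)) and height (world z) of drift below 0.01 m and angle between drift's own z axis and vertical below 0.15 rad and horizontal distance between drift_tip and socket above 0.035 m and horizontal distance between drift and socket above 0.1 m and value of joint isolator_handle above 1.25 rad); the robot touches nothing.
It fails at once if The wax tin is pushed more than 3 cm from where it stood (distance of wax_tin from where it was at the start of the episode above 0.03 m).
It fails at once if The aluminium setting block is pushed more than 3 cm from where it stood (distance of setting_block from where it was at the start of the episode above 0.03 m).
It fails at once if The isolator is switched towards ON (past 0.9 rad) while a tool is in the socket (value of joint isolator_handle above 0.9 rad and ((horizontal distance between tool_tall and socket below 0.03 m and z of tool_tall in the frame of socket_seat below 0.04 m) or (horizontal distance between tool_mid and socket below 0.03 m and z of tool_mid in the frame of socket_seat below 0.04 m) or (horizontal distance between tool_short and socket below 0.03 m and z of tool_short in the frame of socket_seat below 0.04 m))).
Of tool_tall, tool_mid, tool_short only 1 to 2 are there at a start; the rules pass over those that are not, and their reading is None.
At some moment in a run one of drift may be knocked a few centimetres aside while the robot is not near it.
It also fails if it takes over 210 s, if anything falls off the work surface, if the arm or the gripper's body presses on something with over 40 N, if the wrist force passes 120 N, or if a joint passes its speed limit or range.

## Working session

There is one attempt and no reset: what is moved stays moved. The work goes in short steps, Python scripts to look and compute and a tool call to move; the robot and the scene stay as the last step left them, time stands still between calls to the robot, and variables do not carry over. Pictures are saved under pics/ and viewed, about 12 in all and at most 16, crops included, and the job is handed in when it is done.

Besides the shell and the picture viewer there is one more tool, called after "Call:" as name([rows], argument=value, ...), one row to a line, values as JSON. arm_command: Moves the arm, as the interface text tells. Its arguments: {"type":"object","properties":{"increments":{"type":"array","items":{"type":"object","properties":{"gripper":{"type":"number"},"slide":{"type":"array","items":{"type":"number"}},"yaw":{"type":"number"}}}},"grip_force":{"type":"number"}},"required":["increments"]}

```bash
ls; mkdir -p pics
python3 - <<'E'
from station import readout, imaging
import cv2
for n in("top","side"):
    c=imaging.camera(n); cv2.imwrite(f"pics/{n}0.png",c["color"][:,:,::-1]); print(n,c["mtx"],c["rvec"],c["tvec"])
    R=cv2.Rodrigues(c["rvec"])[0]; print(-R.T@c["tvec"].ravel(), R[2])
print(readout.get_obs())
E
```

```text
pics
top [[545.65045618   0.         310.62422157]
 [  0.         545.65045618 243.09449996]
 [  0.           0.           1.        ]] [ 2.18704355 -2.12401635  0.16948151] [-0.02528921  0.53210311  1.49834127]
[0.3166177  0.0117715  1.55833709] [ 0.14061899 -0.0139935  -0.98996489]
side [[450.71027348   0.         323.14860845]
 [  0.         450.71027348 240.64855196]
 [  0.           0.           1.        ]] [ 1.94204357  0.7189434  -0.46490604] [-0.40046275 -0.06645746  1.52309945]
[ 1.22482375 -0.77405689  0.62069449] [-0.59397465  0.6662318  -0.45092051]
{'time_s': 0.1, 'qpos': array([ 1.20641230e+00,  3.00448884e-01,  1.52147999e+00, -3.97004496e-05,
        1.32067993e+00, -6.65725112e-02]), 'joint_vel': array([ 0.00017801, -0.00111958, -0.00088403, -0.00045655,  0.00120266,
       -0.00047854]), 'tau': array([ 4.33881840e-03, -5.32650054e+01, -3.53280008e+01,  7.10225408e-02,
        2.35884462e-02, -1.00901232e-04]), 'ee_pos': array([0.16130715, 0.52558817, 0.20494127]), 'eef_rot': array([-3.14057619e+00, -2.92278759e-05,  2.84379097e+00]), 'force': array([-0.24456862, -0.06281557, -0.24198967]), 'moment': array([-0.01395296,  0.00617091,  0.00353099]), 'grip_width': 0.09430606965974903}
```

View pics/top0.png

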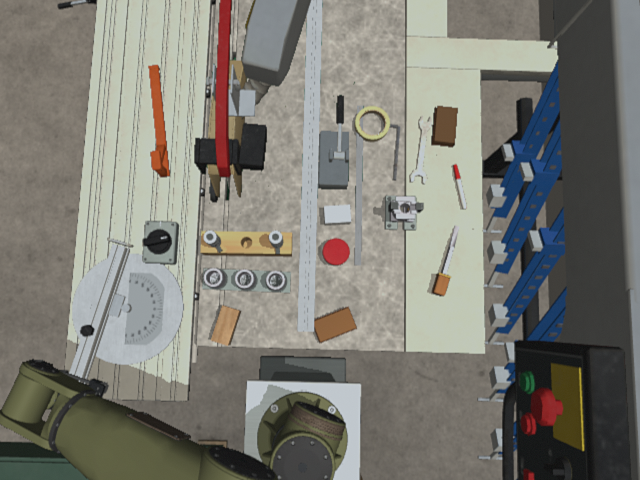

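View pics/side0.png

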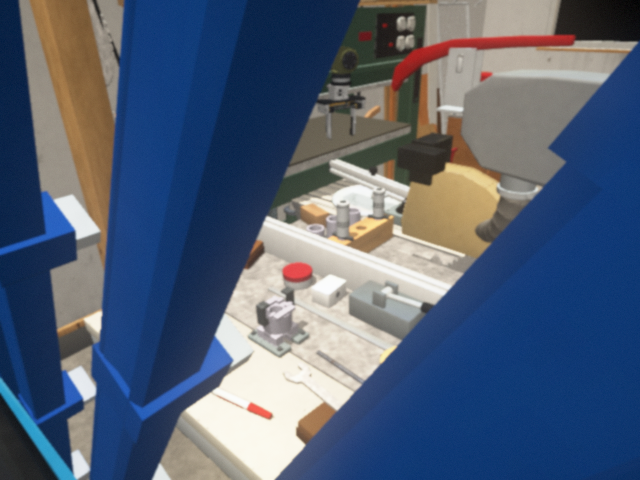

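The top view shows the isolator at (160,241), the block with tools at about (210,238) and (277,238), and its empty hole at (246,242). The rack is at (245,280), the socket at (403,209), and the drift has its handle at (440,284) and tip at (456,228). The side view shows the socket at (277,320) and the tools at (343,215) and (378,200). I'll zoom in next.

Run:
```python
import cv2,numpy as np
t=cv2.imread("pics/top0.png"); s=cv2.imread("pics/side0.png")
a=cv2.resize(t[205:305,140:300],(800,500),interpolation=cv2.INTER_CUBIC)
cv2.imwrite("pics/c1.png",a)
b=cv2.resize(t[185:305,375:475],(500,600),interpolation=cv2.INTER_CUBIC)
c=cv2.resize(s[180:360,230:400],(300,318),interpolation=cv2.INTER_CUBIC)
c=np.vstack([cv2.resize(s[180:260,300:400],(300,240),interpolation=cv2.INTER_CUBIC),cv2.resize(s[280:360,240:320],(300,300),interpolation=cv2.INTER_CUBIC),np.zeros((60,300,3),np.uint8)])
cv2.imwrite("pics/c2.png",np.hstack([b,c]))
```

```text
(no output)
```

View pics/c1.png

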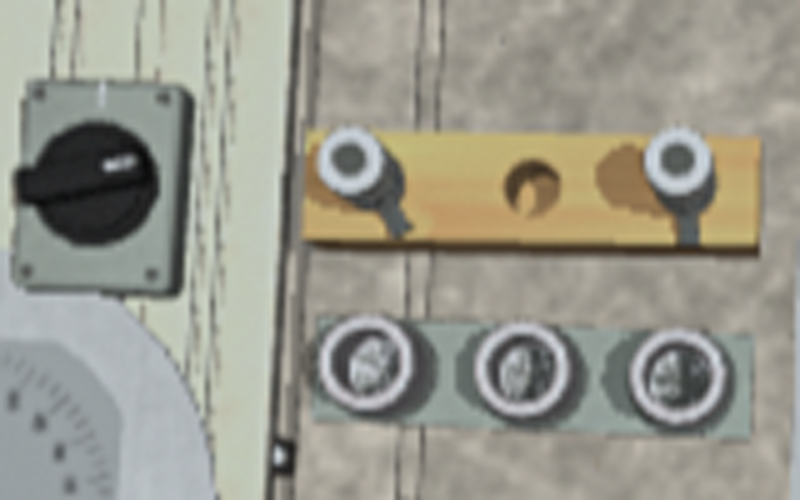

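View pics/c2.png

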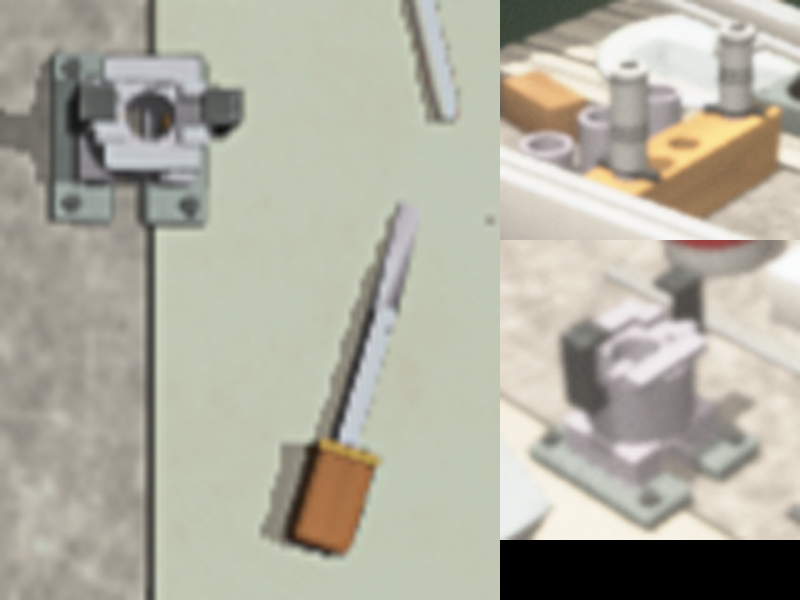

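The crops show:
- **Isolator:** handle in the ON position, with its box's long side along image vertical.
- **Block:** tools in the left and right holes, with the bars partly visible.
- **Socket:** its slot runs along image vertical.
- **Drift:** lies at lower right, tip up.

The left tool looks taller or nearer, so I'll triangulate to find out.

```bash
cat > h.py <<'E'
import numpy as np, cv2
from station import imaging
def load(n):
    c=imaging.camera(n); R=cv2.Rodrigues(c["rvec"])[0]; t=np.ravel(c["tvec"]); return c["color"],c["mtx"],R,t
def ray(cam,p):
    _,K,R,t=cam; d=R.T@np.linalg.solve(K,[p[0],p[1],1.]); return -R.T@t,d
def atz(cam,p,z):
    o,d=ray(cam,p); return o+d*(z-o[2])/d[2]
def tri(a,pa,b,pb):
    o1,d1=ray(a,pa);o2,d2=ray(b,pb)
    A=np.stack([d1,-d2],1);s=np.linalg.lstsq(A,o2-o1,rcond=None)[0]
    x,y=o1+d1*s[0],o2+d2*s[1]; return (x+y)/2,np.linalg.norm(x-y)
def proj(cam,X):
    _,K,R,t=cam; q=K@(R@np.asarray(X,float)+t); return q[:2]/q[2]
E
python3 - <<'E'
from h import *
np.set_printoptions(precision=4,suppress=True)
T=load("top");S=load("side")
c1=lambda x,y:(140+(x+.5)/5-.5,205+(y+.5)/5-.5)
c2=lambda x,y:(375+(x+.5)/5-.5,185+(y+.5)/5-.5)
s1=lambda x,y:(300+(x-500)/3,180+y/3)
s2=lambda x,y:(240+(x-500)/3.75,280+(y-240)/3.75)
print("left",tri(T,c1(349,161),S,s1(737,28)),"right",tri(T,c1(679,161),S,s1(630,69)))
print("hole",atz(T,c1(532,188),.07), tri(T,c1(532,188),S,s1(684,143)))
print("cups",[atz(T,c1(*p),.07) for p in((367,363),(522,370),(678,376))], tri(T,c1(367,363),S,s1(663,95)) )
print("block",[atz(T,c1(*p),.07) for p in((306,130),(762,138),(304,241),(759,247))])
print("isobox",[atz(T,c1(*p),.04) for p in((28,80),(190,88),(182,297),(13,290))],"handle ends",atz(T,c1(18,187),.07),atz(T,c1(148,160),.07))
print("sock mouth",atz(T,c2(150,115),.075),atz(T,c2(150,115),.082),"foot holes",[atz(T,c2(*p),.01) for p in((70,67),(70,203),(188,207))],"foot",[atz(T,c2(*p),.01) for p in((50,52),(50,222),(207,227))])
print("sockside",tri(T,c2(150,115),S,s2(630,355)),"hooks",[atz(T,c2(*p),.106) for p in((98,102),(222,107))])
print("tip",atz(T,c2(407,206),.007),"handle",[atz(T,c2(*p),.038) for p in((322,443),(378,458),(343,553),(292,540))])
E
```

```text
left (array([0.5253, 0.2553, 0.1604]), np.float64(0.004277940721732952)) right (array([0.5291, 0.0849, 0.1725]), np.float64(0.005547738401249656))
hole [0.5251 0.1685 0.07  ] (array([0.5272, 0.1703, 0.069 ]), np.float64(0.005058881832543116))
cups [array([0.4262, 0.2538, 0.07  ]), array([0.4248, 0.1694, 0.07  ]), array([0.4241, 0.0844, 0.07  ])] (array([0.4306, 0.2584, 0.0631]), np.float64(0.01030094437794273))
block [array([0.5535, 0.2941, 0.07  ]), array([0.5568, 0.043 , 0.07  ]), array([0.492 , 0.2917, 0.07  ]), array([0.4962, 0.0427, 0.07  ])]
isobox [array([0.5819, 0.4571, 0.04  ]), array([0.5802, 0.3661, 0.04  ]), array([0.4621, 0.3632, 0.04  ]), array([0.4632, 0.457 , 0.04  ])] handle ends [0.517  0.4495 0.07  ] [0.5342 0.3796 0.07  ]
sock mouth [ 0.6349 -0.2676  0.075 ] [ 0.6334 -0.2663  0.082 ] foot holes [array([ 0.6759, -0.2331,  0.01  ]), array([ 0.5956, -0.2337,  0.01  ]), array([ 0.5954, -0.3021,  0.01  ])] foot [array([ 0.6844, -0.2214,  0.01  ]), array([ 0.5841, -0.2223,  0.01  ]), array([ 0.584 , -0.3131,  0.01  ])]
sockside (array([ 0.6357, -0.2683,  0.0714]), np.float64(9.916382052973042e-05)) hooks [array([ 0.6346, -0.2334,  0.106 ]), array([ 0.634 , -0.3011,  0.106 ])]
tip [ 0.6005 -0.4301  0.007 ] handle [array([ 0.4583, -0.372 ,  0.038 ]), array([ 0.4508, -0.4035,  0.038 ]), array([ 0.3971, -0.3835,  0.038 ]), array([ 0.4035, -0.355 ,  0.038 ])]
```

Right tool = tall (top at about 0.173–0.176), left tool = middle (about 0.160), short absent. The socket is at (0.6345, -0.2675) with yaw of about 0, and the isolator at (0.522, 0.411). I'll move above the handle first.

Call:
arm_command([
  {"slide":[0.361,-0.115,0],"yaw":-1.1,"gripper":0.8},
  {"slide":[0.361,-0.115,0],"yaw":-1.1,"gripper":0.8},
  {"slide":[0.361,-0.115,0],"yaw":-1.1,"gripper":0.8},
  {"slide":[0.361,-0.115,0],"yaw":-1.1,"gripper":0.8},
  {"slide":[0.361,-0.115,0],"yaw":-1.1,"gripper":0.8},
  {"slide":[0.361,-0.115,0],"yaw":-1.1,"gripper":0.8},
  {"slide":[0.361,-0.115,0],"yaw":-1.1,"gripper":0.8},
  {"slide":[0.361,-0.115,0],"yaw":-1.1,"gripper":0.8},
])

```text
time_s: 1.2
ee_pos: [0.522, 0.4108, 0.2049]
eef_rot: [-3.141, 0.0, 1.745]
force: [0.5, 0.0, 0.0]
grip_width: 0.0753
```

Call:
arm_command([
  {"slide":[0,0,-0.06],"gripper":0.8},
  {"slide":[0,0,-0.115],"gripper":0.8},
  {"slide":[0,0,-0.145],"gripper":0.8},
  {"slide":[0,0,-0.145],"gripper":0.8},
  {"slide":[0,0,-0.145],"gripper":0.1},
  {"slide":[0,0,-0.145],"gripper":0.1},
  {"slide":[0,0,-0.145],"gripper":0.1},
  {"slide":[0,0,-0.145],"gripper":0.1},
], grip_force=10)

```text
invalid input
```

Call:
arm_command([
  {"slide":[0,0,0],"gripper":0.1},
  {"slide":[0,0,0],"gripper":0.1},
])

```text
invalid input
```

Call:
arm_command([
  {"slide":[0,0,-0.06],"yaw":0,"gripper":0.8},
  {"slide":[0,0,-0.115],"yaw":0,"gripper":0.8},
  {"slide":[0,0,-0.145],"yaw":0,"gripper":0.8},
  {"slide":[0,0,-0.145],"yaw":0,"gripper":0.8},
  {"slide":[0,0,-0.145],"yaw":0,"gripper":0.1},
  {"slide":[0,0,-0.145],"yaw":0,"gripper":0.1},
  {"slide":[0,0,-0.145],"yaw":0,"gripper":0.1},
  {"slide":[0,0,-0.145],"yaw":0,"gripper":0.1},
], grip_force=10)

```text
time_s: 2.2
ee_pos: [0.5225, 0.4109, 0.0609]
eef_rot: [3.141, -0.0, 1.744]
force: [-1.4, -0.1, 0.1]
grip_width: 0.039
```

Call:
arm_command([
  {"slide":[0,0,0],"yaw":0,"gripper":0.1},
  {"slide":[0,0,0],"yaw":0,"gripper":0.1},
  {"slide":[0,0,0],"yaw":0,"gripper":0.1},
  {"slide":[0,0,0],"yaw":0,"gripper":0.1},
])

```text
time_s: 2.7
ee_pos: [0.5252, 0.4106, 0.0607]
eef_rot: [3.135, -0.001, 1.743]
force: [19.5, 3.1, -7.9]
grip_width: 0.0234
```

Call:
arm_command([
  {"slide":[0.004,0.001,0],"yaw":0,"gripper":0.1},
  {"slide":[0.004,0.001,0],"yaw":0,"gripper":0.1},
  {"slide":[0.004,0.001,0],"yaw":0,"gripper":0.1},
])

```text
time_s: 3.08
ee_pos: [0.5273, 0.4111, 0.0607]
eef_rot: [3.14, 0.001, 1.743]
force: [4.4, -3.5, 1.0]
grip_width: 0.02
```

Grip is 20 mm, which matches the bar. I'll turn it counter-clockwise to OFF.

Call:
arm_command([
  {"slide":[0,0,0],"yaw":1.4,"gripper":0.1},
  {"slide":[0,0,0],"yaw":1.4,"gripper":0.1},
  {"slide":[0,0,0],"yaw":1.4,"gripper":0.1},
  {"slide":[0,0,0],"yaw":1.4,"gripper":0.1},
  {"slide":[0,0,0],"yaw":1.4,"gripper":0.1},
  {"slide":[0,0,0],"yaw":1.4,"gripper":0.1},
  {"slide":[0,0,0],"yaw":1.4,"gripper":0.1},
  {"slide":[0,0,0],"yaw":1.4,"gripper":0.1},
])

```text
time_s: 4.08
ee_pos: [0.5282, 0.4146, 0.0616]
eef_rot: [3.135, 0.006, -3.135]
force: [13.2, 20.1, -5.2]
grip_width: 0.0238
```

```bash
python3 -c "
from station import readout;o=readout.get_obs();print(o['moment'],o['force'],o['eef_rot'])"
```

```text
[ 3.77111991 -2.58806671 -0.29731722] [13.24481975 20.11034771 -5.21087065] [ 3.13499046  0.00602501 -3.13495764]
```

Call:
arm_command([
  {"slide":[0.001,0.004,0],"yaw":0.05,"gripper":0.1},
  {"slide":[0.001,0.004,0],"yaw":0.05,"gripper":0.1},
  {"slide":[0.001,0.004,0],"yaw":0.05,"gripper":0.1},
  {"slide":[0.001,0.004,0],"yaw":0.05,"gripper":0.1},
])

```text
time_s: 4.58
ee_pos: [0.5282, 0.4166, 0.0615]
eef_rot: [3.139, 0.003, -3.09]
force: [4.6, 5.1, 4.0]
grip_width: 0.0206
```

```bash
python3 -c "
from station import readout;o=readout.get_obs();print(o['moment'],o['force'],o['eef_rot'])"
```

```text
[ 0.9560998  -0.89610598 -0.19885323] [4.60177044 5.05321616 3.98808551] [ 3.13929914e+00  2.72664200e-03 -3.09013950e+00]
```

Call:
arm_command([
  {"slide":[0,0,0],"yaw":0,"gripper":0.7},
  {"slide":[0,0,0],"yaw":0,"gripper":0.7},
  {"slide":[0,0,0],"yaw":0,"gripper":0.7},
  {"slide":[0,0,0.06],"yaw":0,"gripper":0.7},
  {"slide":[0,0,0.12],"yaw":0,"gripper":0.7},
  {"slide":[-0.04,-0.02,0.17],"yaw":0,"gripper":0.7},
  {"slide":[-0.08,-0.06,0.17],"yaw":0,"gripper":0.7},
  {"slide":[-0.12,-0.1,0.17],"yaw":0,"gripper":0.7},
])

```text
time_s: 5.58
ee_pos: [0.4059, 0.3147, 0.2308]
eef_rot: [3.141, 0.001, -3.089]
force: [1.8, 0.6, 0.5]
grip_width: 0.0656
```

Call:
arm_command([
  {"slide":[0,-0.06,0],"yaw":0,"gripper":0.7},
  {"slide":[0,-0.12,0],"yaw":0,"gripper":0.7},
  {"slide":[0,-0.18,0],"yaw":0,"gripper":0.7},
  {"slide":[0,-0.23,0],"yaw":-0.05,"gripper":0.7},
  {"slide":[0,-0.23,0],"yaw":-0.05,"gripper":0.7},
])

```text
time_s: 6.2
ee_pos: [0.4073, 0.0835, 0.2307]
eef_rot: [-3.141, 0.0, 3.139]
force: [0.4, 0.7, 0.2]
grip_width: 0.0656
```

Run:
```python
from h import *
np.set_printoptions(precision=4,suppress=True)
T=load("top");S=load("side")
c1=lambda x,y:(140+(x+.5)/5-.5,205+(y+.5)/5-.5)
print("tall",atz(T,c1(679,161),.176),"mid",atz(T,c1(349,161),.161))
for y in (.253,.168,.0845):
  print(y,proj(S,(.526,y,.07)),proj(T,(.526,y,.07)))
t=T[0][:,:,::-1]; 
a=cv2.resize(t[215:268,135:195],(400,353),interpolation=cv2.INTER_CUBIC)
b=cv2.resize(t[220:273,245:305],(400,353),interpolation=cv2.INTER_CUBIC)
cv2.imwrite("pics/c3.png",np.hstack([a,b]))
```

```text
tall [0.5265 0.0828 0.176 ] mid [0.5235 0.2538 0.161 ]
0.253 [376.8639 218.2681] [215.2188 240.9407]
0.168 [359.6662 227.6478] [246.1839 241.8764]
0.0845 [341.2368 237.6992] [276.5548 242.7941]
```

View pics/c3.png

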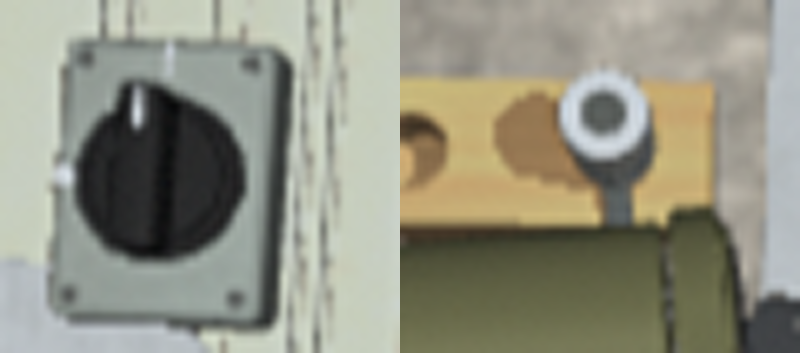

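The handle is at OFF: its bar runs vertically in the crop, along the box's long side. The tall tool's bar runs nearly along world x. I'll approach the tall tool and centre by feel in both axes.

Call:
arm_command([
  {"slide":[0.06,0,0],"yaw":0,"gripper":0.7},
  {"slide":[0.12,0.0005,0],"yaw":0,"gripper":0.7},
  {"slide":[0.12,0.0005,-0.05],"yaw":0,"gripper":0.7},
  {"slide":[0.12,0.0005,-0.1],"yaw":0,"gripper":0.7},
  {"slide":[0.12,0.0005,-0.116],"yaw":0,"gripper":0.7},
  {"slide":[0.12,0.0005,-0.116],"yaw":0,"gripper":0.2},
  {"slide":[0.12,0.0005,-0.116],"yaw":0,"gripper":0.2},
  {"slide":[0.12,0.0005,-0.116],"yaw":0,"gripper":0.2},
], grip_force=8)

```text
time_s: 7.3
ee_pos: [0.5281, 0.0865, 0.116]
eef_rot: [3.141, 0.003, -3.139]
force: [-0.2, 0.4, 1.0]
grip_width: 0.0393
```

Call:
arm_command([
  {"slide":[0,0,0],"yaw":0,"gripper":0.2},
  {"slide":[0,0,0],"yaw":0,"gripper":0.2},
])

```text
time_s: 7.55
ee_pos: [0.5279, 0.0863, 0.1156]
eef_rot: [3.141, 0.002, -3.139]
force: [-0.9, -0.8, 7.2]
grip_width: 0.0347
```

Call:
arm_command([
  {"slide":[0,0,0],"yaw":0,"gripper":0.6},
  {"slide":[0,0,0],"yaw":0,"gripper":0.6},
  {"slide":[0,0,0],"yaw":-0.18,"gripper":0.6},
  {"slide":[0,0,0],"yaw":-0.36,"gripper":0.6},
  {"slide":[0,0,0],"yaw":-0.54,"gripper":0.6},
  {"slide":[0,0,0],"yaw":-0.72,"gripper":0.6},
  {"slide":[0,0,0],"yaw":-0.9,"gripper":0.6},
  {"slide":[0,0,0],"yaw":-1.08,"gripper":0.6},
])

```text
time_s: 8.55
ee_pos: [0.5273, 0.0863, 0.1143]
eef_rot: [-3.141, -0.0, 2.058]
force: [0.5, 0.2, 0.5]
grip_width: 0.0564
```

Call:
arm_command([
  {"slide":[0,0,0],"yaw":-0.18,"gripper":0.6},
  {"slide":[0,0,0],"yaw":-0.36,"gripper":0.6},
  {"slide":[0,0,0],"yaw":-0.49,"gripper":0.2},
  {"slide":[0,0,0],"yaw":-0.49,"gripper":0.2},
  {"slide":[0,0,0],"yaw":-0.49,"gripper":0.2},
  {"slide":[0,0,0],"yaw":-0.49,"gripper":0.2},
  {"slide":[0,0,0],"yaw":-0.49,"gripper":0.2},
  {"slide":[0,0,0],"yaw":-0.49,"gripper":0.2},
])

```text
time_s: 9.55
ee_pos: [0.5274, 0.0863, 0.1144]
eef_rot: [3.141, 0.0, 1.574]
force: [1.7, -0.6, 0.7]
grip_width: 0.035
```

```bash
python3 -c "
from station import readout;o=readout.get_obs();print(o['moment'],o['force'],o['eef_rot'],o['ee_pos'])"
```

```text
[-0.07864106 -0.30668586 -0.04156282] [ 1.66177682 -0.61718849  0.66630669] [3.14147348e+00 2.48226305e-05 1.57426532e+00] [0.52742521 0.0862811  0.11444604]
```

Centred by feel: the tall tool is at (0.5274, 0.0863), so the camera's bias is about +2 mm in each axis. I'll turn the gripper to keep clear of the hood, then lift.

Call:
arm_command([
  {"slide":[0,0,0.0],"yaw":0,"gripper":0.2},
  {"slide":[0,0,0.006],"yaw":0.18,"gripper":0.2},
  {"slide":[0,0,0.006],"yaw":0.36,"gripper":0.2},
  {"slide":[0,0,0.006],"yaw":0.54,"gripper":0.2},
  {"slide":[0,0,0.006],"yaw":0.72,"gripper":0.2},
  {"slide":[0,0,0.006],"yaw":0.9,"gripper":0.2},
  {"slide":[0,0,0.006],"yaw":1.08,"gripper":0.2},
  {"slide":[0,0,0.006],"yaw":1.26,"gripper":0.2},
], grip_force=30)

```text
time_s: 10.55
ee_pos: [0.527, 0.0863, 0.12]
eef_rot: [-3.141, -0.001, 2.84]
force: [1.2, -0.2, -2.7]
grip_width: 0.0346
```

Call:
arm_command([
  {"slide":[0,0,0.03],"yaw":0.18,"gripper":0.2},
  {"slide":[0,0,0.06],"yaw":0.22,"gripper":0.2},
  {"slide":[0,0,0.09],"yaw":0.22,"gripper":0.2},
  {"slide":[-0.05,0,0.11],"yaw":0.22,"gripper":0.2},
  {"slide":[-0.09,0,0.13],"yaw":0.22,"gripper":0.2},
  {"slide":[-0.09,-0.05,0.13],"yaw":0.04,"gripper":0.2},
  {"slide":[-0.09,-0.1,0.13],"yaw":-0.14,"gripper":0.2},
  {"slide":[-0.09,-0.15,0.13],"yaw":-0.32,"gripper":0.2},
])

```text
time_s: 11.55
ee_pos: [0.4367, -0.065, 0.2503]
eef_rot: [-3.141, -0.001, 2.509]
force: [0.6, -0.2, -2.9]
grip_width: 0.0343
```

Call:
arm_command([
  {"slide":[0.03,-0.03,0],"yaw":-0.18,"gripper":0.2},
  {"slide":[0.06,-0.06,0],"yaw":-0.36,"gripper":0.2},
  {"slide":[0.1,-0.1,0],"yaw":-0.54,"gripper":0.2},
  {"slide":[0.14,-0.14,0],"yaw":-0.72,"gripper":0.2},
  {"slide":[0.17,-0.175,0],"yaw":-0.9,"gripper":0.2},
  {"slide":[0.19,-0.195,0],"yaw":-1.03,"gripper":0.2},
  {"slide":[0.199,-0.201,0],"yaw":-1.03,"gripper":0.2},
  {"slide":[0.199,-0.201,0],"yaw":-1.03,"gripper":0.2},
])

```text
time_s: 12.55
ee_pos: [0.6363, -0.2648, 0.249]
eef_rot: [-3.139, -0.001, 1.484]
force: [-0.3, -0.0, -3.0]
grip_width: 0.0341
```

Run:
```python
from h import *
T=load("top");S=load("side")
t=T[0][:,:,::-1];s=S[0][:,:,::-1]
a=cv2.resize(t[170:250,360:440],(400,400),interpolation=cv2.INTER_CUBIC)
b=cv2.resize(s[245:355,230:340],(400,400),interpolation=cv2.INTER_CUBIC)
cv2.imwrite("pics/c4.png",np.hstack([a,b]))
from station import readout;print(readout.get_obs()['ee_pos'])
```

```text
[ 0.63600401 -0.264282    0.25000199]
```

View pics/c4.png

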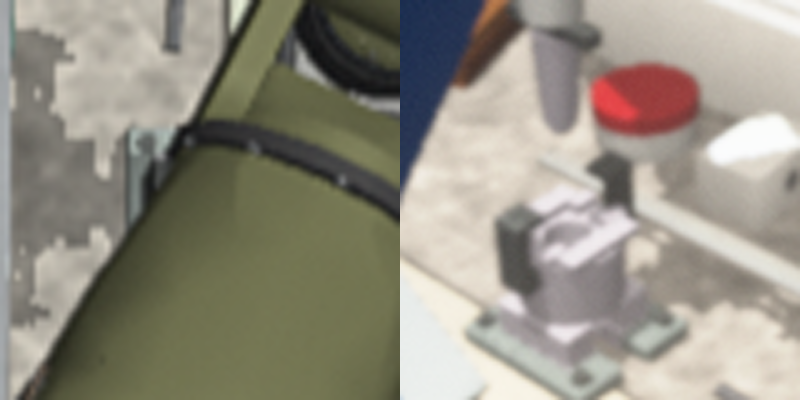

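The side view shows the tool hanging over the socket, with its lower end at crop (562,125) and the mouth centre at (567,240). I'll check that offset.

Run:
```python
from h import *
S=load("side")
k=400/110
P=lambda X:(lambda q:((q[0]-230+.5)*k-.5+400,(q[1]-245+.5)*k-.5))(proj(S,X))
x,y=.636,-.2643
print(P((x,y,.145)),P((x,y,.25)),"mouth",P((x,y,.078)),P((x+.005,y,.078)),P((x,y+.005,.078)),P((x,y,.082)))
```

```text
(np.float64(560.861464830151), np.float64(127.32284101651777)) (np.float64(547.547402173572), np.float64(-44.136757974827354)) mouth (np.float64(568.6516926829008), np.float64(227.64603898672678)) (np.float64(574.72339490532), np.float64(230.9340168145054)) (np.float64(575.0212377748371), np.float64(223.73312292637422)) (np.float64(568.200776536288), np.float64(221.83910359283362))
```

Call:
arm_command([
  {"slide":[0.001,-0.002,-0.03],"yaw":0,"gripper":0.2},
  {"slide":[0.001,-0.002,-0.06],"yaw":0,"gripper":0.2},
  {"slide":[0.001,-0.002,-0.07],"yaw":0,"gripper":0.2},
  {"slide":[0.001,-0.002,-0.08],"yaw":0,"gripper":0.2},
  {"slide":[0.001,-0.002,-0.08],"yaw":0,"gripper":0.2},
])

```text
time_s: 13.32
ee_pos: [0.6374, -0.2666, 0.1707]
eef_rot: [3.141, 0.0, 1.484]
force: [0.5, -0.5, -2.8]
grip_width: 0.0345
```

Call:
arm_command([
  {"slide":[0,0,-0.008],"yaw":0,"gripper":0.2},
  {"slide":[0,0,-0.015],"yaw":0,"gripper":0.2},
  {"slide":[0,0,-0.015],"yaw":0,"gripper":0.2},
])

```text
time_s: 13.7
ee_pos: [0.6371, -0.2666, 0.1547]
eef_rot: [-3.14, -0.0, 1.484]
force: [0.8, -0.6, -3.1]
grip_width: 0.0351
```

Call:
arm_command([
  {"slide":[0,0,-0.007],"yaw":0,"gripper":0.2},
  {"slide":[0,0,-0.014],"yaw":0,"gripper":0.2},
  {"slide":[0,0,-0.014],"yaw":0,"gripper":0.2},
  {"slide":[0,0,-0.014],"yaw":0,"gripper":0.2},
])

```text
time_s: 14.2
ee_pos: [0.6374, -0.2668, 0.1416]
eef_rot: [3.141, 0.0, 1.484]
force: [-0.1, -0.3, -3.4]
grip_width: 0.0346
```

Call:
arm_command([
  {"slide":[0,0,-0.005],"yaw":0,"gripper":0.2},
  {"slide":[0,0,-0.009],"yaw":0,"gripper":0.2},
  {"slide":[0,0,-0.012],"yaw":0,"gripper":0.2},
  {"slide":[0,0,-0.012],"yaw":0,"gripper":0.2},
])

```text
time_s: 14.7
ee_pos: [0.6373, -0.2666, 0.1291]
eef_rot: [-3.141, -0.0, 1.484]
force: [-0.7, 0.1, -4.4]
grip_width: 0.0346
```

Call:
arm_command([
  {"slide":[0,0,0],"yaw":0.18,"gripper":0.2},
  {"slide":[0,0,0],"yaw":0.36,"gripper":0.2},
  {"slide":[0,0,0],"yaw":0.54,"gripper":0.2},
  {"slide":[0,0,0],"yaw":0.72,"gripper":0.2},
  {"slide":[0,0,0],"yaw":0.9,"gripper":0.2},
  {"slide":[0,0,0],"yaw":1.08,"gripper":0.2},
  {"slide":[0,0,0],"yaw":1.26,"gripper":0.2},
  {"slide":[0,0,0],"yaw":1.44,"gripper":0.2},
])

```text
time_s: 15.7
ee_pos: [0.6374, -0.2668, 0.1296]
eef_rot: [-3.141, 0.0, 2.93]
force: [0.0, -0.7, -2.9]
grip_width: 0.0349
```

Call:
arm_command([
  {"slide":[0,0,0],"yaw":0.13,"gripper":0.2},
  {"slide":[0,0,-0.003],"yaw":0.13,"gripper":0.2},
  {"slide":[0,0,-0.006],"yaw":0.13,"gripper":0.2},
  {"slide":[0,0,-0.009],"yaw":0.13,"gripper":0.2},
  {"slide":[0,0,-0.009],"yaw":0.13,"gripper":0.2},
])

```text
time_s: 16.32
ee_pos: [0.6373, -0.2668, 0.1202]
eef_rot: [-3.141, -0.0, 3.053]
force: [-0.7, -0.8, -1.3]
grip_width: 0.0348
```

Call:
arm_command([
  {"slide":[0,0,-0.0015],"yaw":0,"gripper":0.2},
  {"slide":[0,0,-0.003],"yaw":0,"gripper":0.2},
  {"slide":[0,0,-0.003],"yaw":0,"gripper":0.2},
])

```text
time_s: 16.7
ee_pos: [0.6376, -0.2669, 0.1195]
eef_rot: [-3.141, 0.001, 3.053]
force: [-6.1, 1.0, 13.6]
grip_width: 0.035
```

```bash
python3 -c "
from station import readout;o=readout.get_obs();print(o['moment'],o['force'],o['eef_rot'],o['ee_pos'])"
```

```text
[0.25604057 1.49630733 0.01409357] [-6.14397293  0.96847382 13.55879371] [-3.14088936e+00  1.47370679e-03  3.05346194e+00] [ 0.63758169 -0.26691245  0.1195014 ]
```

The tool is seated, with the floor felt at the expected height. I'll release, clear and check the drift.

Call:
arm_command([
  {"slide":[0,0,0.002],"yaw":0,"gripper":0.6},
  {"slide":[0,0,0.002],"yaw":0,"gripper":0.6},
  {"slide":[0,0,0.002],"yaw":0,"gripper":0.6},
  {"slide":[0,0,0.05],"yaw":0,"gripper":0.6},
  {"slide":[0,0,0.09],"yaw":0,"gripper":0.6},
  {"slide":[-0.06,0.0,0.09],"yaw":0,"gripper":0.6},
  {"slide":[-0.12,0.0,0.09],"yaw":0,"gripper":0.6},
  {"slide":[-0.17,0.03,0.09],"yaw":0,"gripper":0.6},
])

```text
time_s: 17.7
ee_pos: [0.4652, -0.2371, 0.2071]
eef_rot: [-3.142, -0.0, 3.052]
force: [1.4, 0.2, 1.3]
grip_width: 0.0563
```

```bash
cat >> h.py <<'E'
def drift(cam):
    """handle-top centre at z=.038 from its orange colour, raw (no bias correction)"""
    hsv=cv2.cvtColor(cam[0],cv2.COLOR_RGB2HSV); m=cv2.inRange(hsv,(5,110,90),(18,255,255))
    m[:,:360]=0; m[:150]=0; n,_,st,ce=cv2.connectedComponentsWithStats(m)
    for i in range(1,n):
        if st[i,4]>60: print(st[i],ce[i],atz(cam,ce[i],.038)[:2])
    return m
E
python3 - <<'E'
from h import *
T=load("top");drift(T)
t0=cv2.imread("pics/top0.png")[:,:,::-1].copy(); drift((t0,)+T[1:])
t=T[0][:,:,::-1]
cv2.imwrite("pics/c5.png",cv2.resize(t[170:310,370:480],(628,800),interpolation=cv2.INTER_CUBIC)[:,:,:][:600] if 0 else cv2.resize(t[175:305,370:480],(508,600),interpolation=cv2.INTER_CUBIC))
E
```

```text
[453 269  21  21 214] [462.57943925 279.14953271] [ 0.44355806 -0.43831168]
[434 275  16  20 212] [441.28773585 284.84433962] [ 0.42585638 -0.37830439]
```

View pics/c5.png

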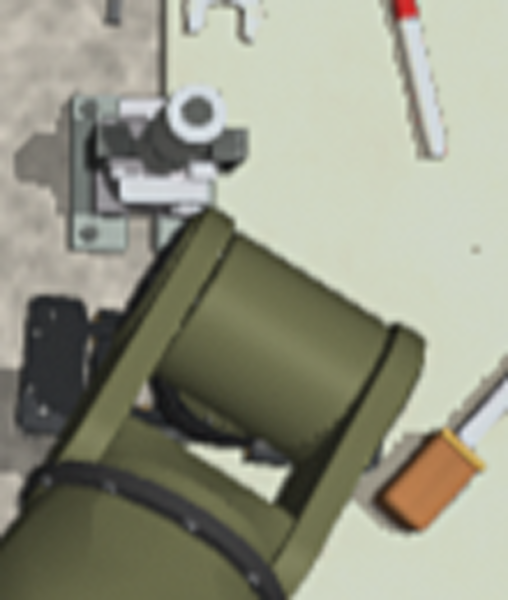

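The drift has been knocked. Its handle is now near (0.444,-0.438), heading about -45°. I'll look at it and its surroundings.

Run:
```python
from h import *
T=load("top");S=load("side")
t=T[0][:,:,::-1];s=S[0][:,:,::-1]
a=cv2.resize(t[200:310,430:530],(545,600),interpolation=cv2.INTER_CUBIC)
b=cv2.resize(s,(254,190))
cv2.imwrite("pics/c6.png",np.hstack([a,np.vstack([b,cv2.resize(t[100:400,380:640],(254,293)),np.zeros((117,254,3),np.uint8)])]))
```

```text
(no output)
```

View pics/c6.png

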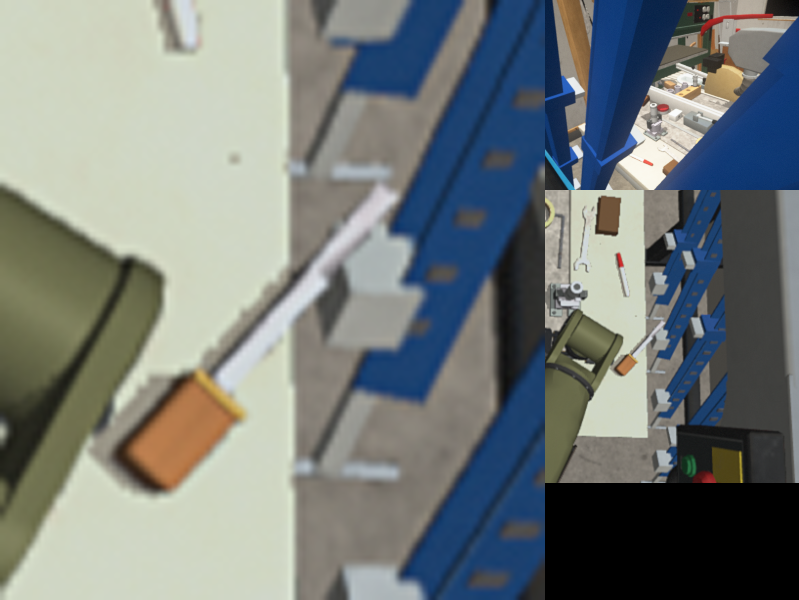

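The drift's handle centre is at crop (183,431) and its tip at (385,188), overhanging the table edge above the rack's pegs. I'll compute its pose and check the height of the blue rack.

Run:
```python
from h import *
np.set_printoptions(precision=3,suppress=True)
T=load("top");S=load("side")
c=lambda x,y:(430+(x+.5)/5.45-.5,200+(y+.5)/5.45-.5)
h=atz(T,c(183,431),.038);t=atz(T,c(385,188),.007);print(h,t,np.linalg.norm(h-t),np.arctan2(*(t-h)[1::-1]))
for p in((497,195),(497,250),(497,310),(508,150),(535,153),(535,240)):
  for q in((95,232),(235,345),(80,375),(85,465)):
    X,e=tri(T,p,S,q)
    if e<.03: print(p,q,X,e)
```

```text
[ 0.445 -0.44   0.038] [ 0.58  -0.559  0.007] 0.18245091384312426 -0.7202048077642298
(497, 310) (95, 232) [ 0.352 -0.467  0.24 ] 0.010837255428800669
(497, 310) (80, 375) [ 0.36  -0.572 -0.053] 0.0131365926378522
(497, 310) (85, 465) [ 0.372 -0.635 -0.264] 0.013695167339754379
(535, 240) (95, 232) [ 0.516 -0.528  0.313] 0.001653637245631781
(535, 240) (80, 375) [ 0.551 -0.621  0.098] 0.0018597104926472608
(535, 240) (85, 465) [ 0.578 -0.673 -0.047] 0.019516149957159345
```

Drift at about (0.447,-0.4375), heading about -0.74. The drift's blade is drawn over the pegs, so they lie below table level, and the rack at gripper height is beyond y=-0.6. It is safe to grip.

Call:
arm_command([
  {"slide":[-0.012,-0.05,0],"yaw":-0.18,"gripper":0.75},
  {"slide":[-0.024,-0.1,0],"yaw":-0.36,"gripper":0.75},
  {"slide":[-0.024,-0.15,0],"yaw":-0.54,"gripper":0.75},
  {"slide":[-0.024,-0.195,-0.01],"yaw":-0.65,"gripper":0.75},
  {"slide":[-0.024,-0.195,-0.06],"yaw":-0.65,"gripper":0.75},
  {"slide":[-0.024,-0.195,-0.11],"yaw":-0.65,"gripper":0.75},
  {"slide":[-0.024,-0.195,-0.14],"yaw":-0.65,"gripper":0.75},
  {"slide":[-0.024,-0.195,-0.15],"yaw":-0.65,"gripper":0.75},
])

```text
time_s: 18.95
ee_pos: [0.4436, -0.4317, 0.0551]
eef_rot: [3.141, -0.003, 2.404]
force: [0.0, 0.9, 0.8]
grip_width: 0.0708
```

Call:
arm_command([
  {"slide":[0,0,-0.025],"yaw":0,"gripper":0.75},
  {"slide":[0,0,-0.045],"yaw":0,"gripper":0.75},
  {"slide":[0,0,-0.045],"yaw":0,"gripper":0.2},
  {"slide":[0,0,-0.045],"yaw":0,"gripper":0.2},
  {"slide":[0,0,-0.045],"yaw":0,"gripper":0.2},
  {"slide":[0,0,-0.045],"yaw":0,"gripper":0.2},
  {"slide":[0,0,-0.045],"yaw":0,"gripper":0.2},
], grip_force=15)

```text
time_s: 19.82
ee_pos: [0.4435, -0.4321, 0.0132]
eef_rot: [-3.141, 0.001, 2.404]
force: [-1.9, -0.6, 6.1]
grip_width: 0.0339
```

Call:
arm_command([
  {"slide":[0,0,0],"yaw":0,"gripper":0.2},
  {"slide":[0,0,0.004],"yaw":0,"gripper":0.2},
  {"slide":[-0.03,0.03,0.004],"yaw":0.12,"gripper":0.2},
  {"slide":[-0.06,0.06,0.004],"yaw":0.27,"gripper":0.2},
  {"slide":[-0.0715,0.095,0.004],"yaw":0.42,"gripper":0.2},
  {"slide":[-0.0715,0.13,0.004],"yaw":0.57,"gripper":0.2},
  {"slide":[-0.0715,0.16,0.004],"yaw":0.7,"gripper":0.2},
  {"slide":[-0.0715,0.165,0.004],"yaw":0.737,"gripper":0.2},
], grip_force=45)

```text
time_s: 20.82
ee_pos: [0.3715, -0.265, 0.0163]
eef_rot: [3.141, -0.001, -3.139]
force: [0.1, -0.0, -4.9]
grip_width: 0.0339
```

Call:
arm_command([
  {"slide":[0,0,0],"yaw":0,"gripper":0.2},
  {"slide":[0,0,-0.003],"yaw":0,"gripper":0.2},
])

```text
time_s: 21.08
ee_pos: [0.372, -0.2675, 0.0134]
eef_rot: [-3.141, 0.0, 3.139]
force: [-0.6, 0.3, -2.5]
grip_width: 0.0335
```

Run:
```python
from h import *
from station import readout
T=load("top");o=readout.get_obs();print(o['ee_pos'],o['eef_rot'],o['force'])
t=T[0][:,:,::-1]
p=proj(T,(.372,-.267,.03));q=proj(T,(.56,-.267,.007));print(p,q)
cv2.imwrite("pics/c7.png",cv2.resize(t[170:320,350:470],(480,600),interpolation=cv2.INTER_CUBIC))
```

```text
[ 0.37202994 -0.26747731  0.0132701 ] [-3.14116892e+00  5.14349460e-04  3.13901103e+00] [-0.20820384  0.35388838 -2.35840699]
[400.9897658 303.149849 ] [399.84231192 237.88581625]
```

View pics/c7.png

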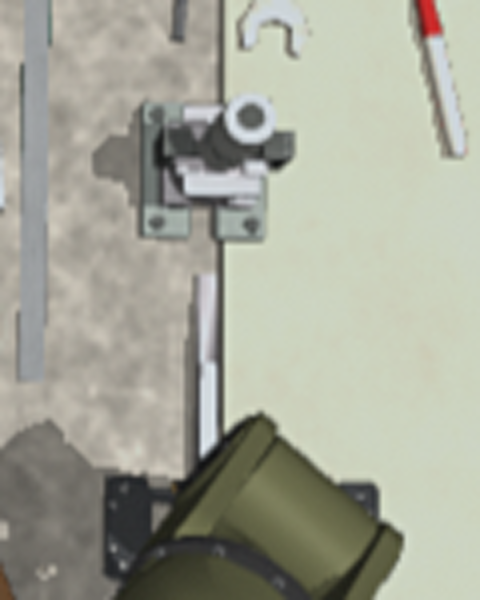

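The tip is at crop (205,275) and the foot gap spans 188–217, so it is aligned to about 1–2 mm. I'll drive it in.

Call:
arm_command([
  {"slide":[0.02,0.0015,-0.001],"yaw":0,"gripper":0.2},
  {"slide":[0.04,0.0015,-0.001],"yaw":0,"gripper":0.2},
  {"slide":[0.06,0.0015,-0.001],"yaw":0,"gripper":0.2},
  {"slide":[0.06,0.0015,-0.001],"yaw":0,"gripper":0.2},
])

```text
time_s: 21.62
ee_pos: [0.4338, -0.2663, 0.0132]
eef_rot: [-3.14, 0.003, 3.14]
force: [5.0, -1.2, 5.1]
grip_width: 0.0334
```

Call:
arm_command([
  {"slide":[0.015,0,0],"yaw":0,"gripper":0.2},
  {"slide":[0.03,0,0],"yaw":0,"gripper":0.2},
  {"slide":[0.03,0,0],"yaw":0,"gripper":0.2},
])

```text
time_s: 22.0
ee_pos: [0.4632, -0.2662, 0.0132]
eef_rot: [-3.14, 0.003, 3.14]
force: [5.2, 0.3, 5.3]
grip_width: 0.0338
```

Call:
arm_command([
  {"slide":[0.012,0,0],"yaw":0,"gripper":0.2},
  {"slide":[0.024,0,0],"yaw":0,"gripper":0.2},
  {"slide":[0.036,0,0],"yaw":0,"gripper":0.2},
  {"slide":[0.045,0,0],"yaw":0,"gripper":0.2},
  {"slide":[0.045,0,0],"yaw":0,"gripper":0.2},
])

```text
time_s: 22.62
ee_pos: [0.5068, -0.2662, 0.0132]
eef_rot: [-3.141, 0.001, 3.14]
force: [-4.1, -0.5, 9.6]
grip_width: 0.0338
```

Call:
arm_command([
  {"slide":[0.01,0,0],"yaw":0,"gripper":0.2},
  {"slide":[0.02,0,0],"yaw":0,"gripper":0.2},
  {"slide":[0.03,0,0],"yaw":0,"gripper":0.2},
  {"slide":[0.033,0,0],"yaw":0,"gripper":0.2},
  {"slide":[0.033,0,0],"yaw":0,"gripper":0.2},
])

```text
time_s: 23.25
ee_pos: [0.5394, -0.2662, 0.0132]
eef_rot: [-3.141, -0.0, 3.14]
force: [-6.1, -0.2, 10.8]
grip_width: 0.0337
```

Call:
arm_command([
  {"slide":[0,0,0.001],"yaw":0,"gripper":0.7},
  {"slide":[0,0,0.001],"yaw":0,"gripper":0.7},
  {"slide":[0,0,0.001],"yaw":0,"gripper":0.7},
  {"slide":[0,0,0.05],"yaw":0,"gripper":0.7},
  {"slide":[-0.03,0.0,0.11],"yaw":0,"gripper":0.7},
  {"slide":[-0.07,0.0,0.17],"yaw":0,"gripper":0.7},
  {"slide":[-0.12,0.0,0.22],"yaw":0,"gripper":0.7},
  {"slide":[-0.17,0.05,0.22],"yaw":0,"gripper":0.7},
])

```text
time_s: 24.25
ee_pos: [0.3857, -0.2288, 0.2307]
eef_rot: [-3.139, 0.003, 3.139]
force: [0.8, 0.8, 0.5]
grip_width: 0.0659
```

Run:
```python
from h import *
T=load("top");S=load("side")
drift(T)
t=T[0][:,:,::-1];s=S[0][:,:,::-1]
k=4
P=lambda c,X,o:np.round((proj(c,X)-o+.5)*5-.5,1)
so=np.array((240,265));
for z in(.181,.191): print(z,P(S,(.637,-.267,z),so))
for z in (.09,.10): print(P(S,(.637,-.267-.032,z-.005),so))
a=cv2.resize(t[180:280,360:440],(400,500),interpolation=cv2.INTER_CUBIC)
b=cv2.resize(s[265:365,240:320],(400,500),interpolation=cv2.INTER_CUBIC)
cv2.imwrite("pics/c8.png",np.hstack([a,b]))
```

```text
[396 231  12  21 220] [401.25454545 241.62272727] [ 0.54458263 -0.26548167]
0.181 [162.    0.7]
0.191 [160.3 -21.5]
[119.9 238.4]
[118.  217.9]
```

View pics/c8.png

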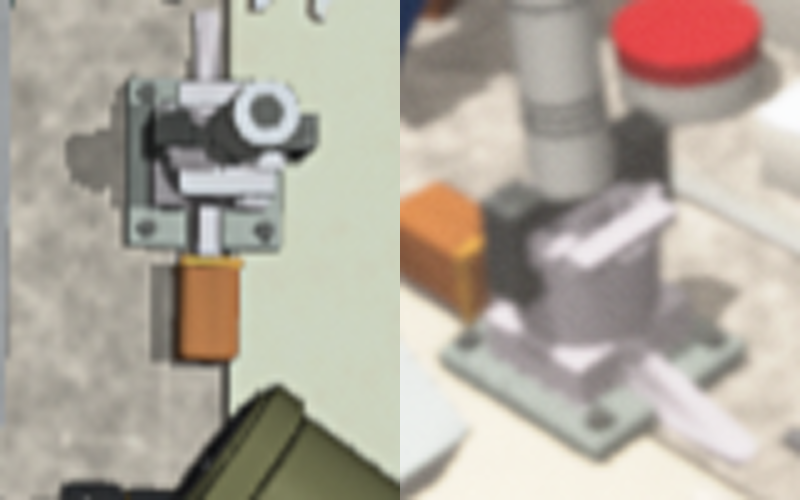

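Run:
```python
from h import *
T=load("top")
for z in(.181,.191): print(z,proj(T,(.635,-.2695,z)))
c7=cv2.imread("pics/c7.png");c8=cv2.imread("pics/c8.png")
for im,k,o,roi in((c7,4,(350,170),(180,80,300,170)),(c8,5,(360,180),(200,60,310,160))):
    g=cv2.cvtColor(im,cv2.COLOR_BGR2GRAY)[roi[1]:roi[3],roi[0]:roi[2]]
    print(k, cv2.HoughCircles(g,cv2.HOUGH_GRADIENT,1,50,param1=80,param2=12,minRadius=5*k,maxRadius=int(8*k)), roi,o)
```

```text
0.181 [413.04830938 199.21756706]
0.191 [413.84179031 198.36248951]
4 [[[71.5 34.5 28.1]]] (180, 80, 300, 170) (350, 170)
5 [[[66.5 50.5 33.8]]] (200, 60, 310, 160) (360, 180)
```

Run:
```python
from h import *
S=load("side");s=S[0][:,:,::-1]
im=cv2.resize(s[235:325,235:325],(540,540),interpolation=cv2.INTER_CUBIC)
cv2.imwrite("pics/c9.png",im)
P=lambda X:np.round((proj(S,X)-235+.5)*6-.5,1)
for x,z in((.637,.181),(.637,.191),(.628,.191),(.637,.085),(.637,.095)): print(x,z,P((x,-.267,z)))
```

```text
0.637 0.181 [224.5 180.9]
0.637 0.191 [222.4 154.3]
0.628 0.191 [203.6 145.7]
0.637 0.085 [243.6 423.7]
0.637 0.095 [241.7 399.5]
```

View pics/c9.png

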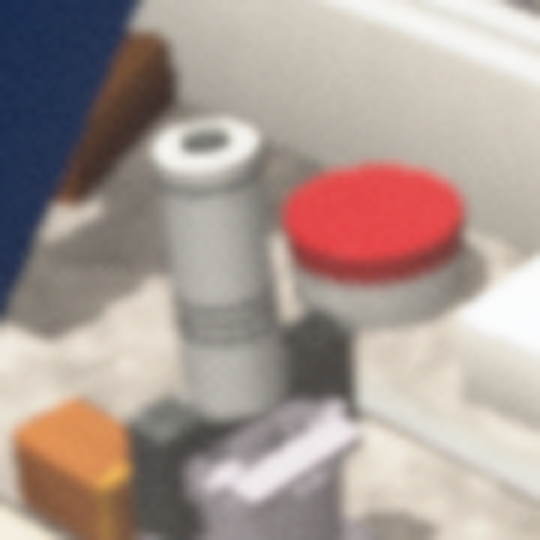

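The side view puts the tool top at crop (207,143). That matches a 10 mm raise with a slight tilt, and the drift is in the slot. Now I'll grip the tool with the jaws along x to straighten it.

Call:
arm_command([
  {"slide":[0.03,-0.01,0.005],"yaw":-0.18,"gripper":0.7},
  {"slide":[0.07,-0.02,0.01],"yaw":-0.36,"gripper":0.7},
  {"slide":[0.11,-0.03,0.01],"yaw":-0.54,"gripper":0.7},
  {"slide":[0.15,-0.038,0.01],"yaw":-0.72,"gripper":0.7},
  {"slide":[0.19,-0.038,0.01],"yaw":-0.9,"gripper":0.7},
  {"slide":[0.23,-0.038,0.01],"yaw":-1.08,"gripper":0.7},
  {"slide":[0.248,-0.038,0.01],"yaw":-1.26,"gripper":0.7},
  {"slide":[0.248,-0.038,0.01],"yaw":-1.44,"gripper":0.7},
])

```text
time_s: 25.45
ee_pos: [0.636, -0.2658, 0.2354]
eef_rot: [-3.139, -0.002, 1.696]
force: [-0.8, 0.0, -1.0]
grip_width: 0.0656
```

Call:
arm_command([
  {"slide":[0,0,-0.02],"yaw":-0.13,"gripper":0.7},
  {"slide":[0,0,-0.07],"yaw":-0.13,"gripper":0.7},
  {"slide":[0,0,-0.11],"yaw":-0.13,"gripper":0.7},
  {"slide":[0,0,-0.11],"yaw":-0.13,"gripper":0.7},
  {"slide":[0,0,-0.11],"yaw":-0.13,"gripper":0.2},
  {"slide":[0,0,-0.11],"yaw":-0.13,"gripper":0.2},
  {"slide":[0,0,-0.11],"yaw":-0.13,"gripper":0.2},
  {"slide":[0,0,-0.11],"yaw":-0.13,"gripper":0.2},
], grip_force=20)

```text
time_s: 26.45
ee_pos: [0.6351, -0.266, 0.1294]
eef_rot: [3.139, 0.001, 1.571]
force: [2.5, 0.2, 3.3]
grip_width: 0.0347
```

Call:
arm_command([
  {"slide":[0,0,0.001],"yaw":0,"gripper":0.2},
  {"slide":[0,0,0.001],"yaw":0.18,"gripper":0.2},
  {"slide":[0,0,0.001],"yaw":0.36,"gripper":0.2},
  {"slide":[0,0,0.001],"yaw":0.54,"gripper":0.2},
  {"slide":[0,0,0.001],"yaw":0.72,"gripper":0.2},
  {"slide":[0,0,0.001],"yaw":0.9,"gripper":0.2},
  {"slide":[0,0,0.001],"yaw":1.08,"gripper":0.2},
  {"slide":[0,0,0.001],"yaw":1.26,"gripper":0.2},
], grip_force=35)

```text
time_s: 27.45
ee_pos: [0.6344, -0.2662, 0.1294]
eef_rot: [-3.141, 0.0, 2.837]
force: [3.0, -2.3, -1.1]
grip_width: 0.0347
```

Call:
arm_command([
  {"slide":[0,0,0],"yaw":0.18,"gripper":0.2},
  {"slide":[0,0,0],"yaw":0.3,"gripper":0.2},
  {"slide":[0,0,0.01],"yaw":0.3,"gripper":0.2},
  {"slide":[0,0,0.02],"yaw":0.3,"gripper":0.2},
])

```text
time_s: 27.95
ee_pos: [0.6339, -0.2658, 0.1495]
eef_rot: [3.141, -0.001, 3.129]
force: [-0.9, -0.1, -4.1]
grip_width: 0.0346
```

Call:
arm_command([
  {"slide":[0,0,0.05],"yaw":0,"gripper":0.2},
  {"slide":[0,0,0.1],"yaw":0,"gripper":0.2},
  {"slide":[-0.04,0.05,0.105],"yaw":0,"gripper":0.2},
  {"slide":[-0.08,0.1,0.105],"yaw":0,"gripper":0.2},
  {"slide":[-0.12,0.15,0.105],"yaw":0,"gripper":0.2},
  {"slide":[-0.15,0.2,0.105],"yaw":0,"gripper":0.2},
  {"slide":[-0.18,0.25,0.105],"yaw":0,"gripper":0.2},
  {"slide":[-0.2,0.3,0.105],"yaw":0,"gripper":0.2},
])

```text
time_s: 28.95
ee_pos: [0.4327, 0.0356, 0.255]
eef_rot: [3.141, 0.0, 3.129]
force: [1.1, 0.1, -3.2]
grip_width: 0.0345
```

Call:
arm_command([
  {"slide":[-0.0075,0.04,0],"yaw":0,"gripper":0.2},
  {"slide":[-0.0075,0.053,0],"yaw":0,"gripper":0.2},
  {"slide":[-0.0075,0.053,-0.04],"yaw":0,"gripper":0.2},
  {"slide":[-0.0075,0.053,-0.065],"yaw":0,"gripper":0.2},
  {"slide":[-0.0075,0.053,-0.08],"yaw":0,"gripper":0.2},
  {"slide":[-0.0075,0.053,-0.09],"yaw":0,"gripper":0.2},
  {"slide":[-0.0075,0.053,-0.095],"yaw":0,"gripper":0.2},
])

```text
time_s: 29.82
ee_pos: [0.4271, 0.087, 0.1594]
eef_rot: [3.142, 0.0, 3.13]
force: [-0.1, 0.5, -2.7]
grip_width: 0.035
```

Call:
arm_command([
  {"slide":[0,0,-0.015],"yaw":0,"gripper":0.2},
  {"slide":[0,0,-0.03],"yaw":0,"gripper":0.2},
  {"slide":[0,0,-0.04],"yaw":0,"gripper":0.2},
  {"slide":[0,0,-0.044],"yaw":0,"gripper":0.2},
  {"slide":[0,0,-0.044],"yaw":0,"gripper":0.2},
])

```text
time_s: 30.45
ee_pos: [0.4269, 0.0871, 0.1153]
eef_rot: [-3.142, -0.0, 3.131]
force: [0.3, 0.6, -2.2]
grip_width: 0.0344
```

Now I'll let it down onto the rim, release, raise, and head back to the drift.

Call:
arm_command([
  {"slide":[0,0,-0.001],"yaw":0,"gripper":0.2},
  {"slide":[0,0,-0.001],"yaw":0,"gripper":0.6},
  {"slide":[0,0,-0.001],"yaw":0,"gripper":0.6},
  {"slide":[0,0,-0.001],"yaw":0,"gripper":0.6},
  {"slide":[0,0,0.05],"yaw":0,"gripper":0.6},
  {"slide":[0,0,0.1],"yaw":0,"gripper":0.6},
  {"slide":[0,-0.05,0.13],"yaw":0,"gripper":0.7},
  {"slide":[0.02,-0.11,0.13],"yaw":0,"gripper":0.7},
])

```text
time_s: 31.45
ee_pos: [0.4472, -0.023, 0.2482]
eef_rot: [-3.141, 0.005, 3.133]
force: [0.6, 0.9, 0.1]
grip_width: 0.0656
```

Call:
arm_command([
  {"slide":[0.02,-0.06,0],"yaw":0,"gripper":0.7},
  {"slide":[0.04,-0.12,0],"yaw":0,"gripper":0.7},
  {"slide":[0.06,-0.18,0],"yaw":0,"gripper":0.7},
  {"slide":[0.08,-0.235,0],"yaw":0,"gripper":0.7},
  {"slide":[0.085,-0.243,-0.01],"yaw":0.01,"gripper":0.7},
  {"slide":[0.085,-0.243,-0.06],"yaw":0.01,"gripper":0.7},
  {"slide":[0.085,-0.243,-0.11],"yaw":0.01,"gripper":0.7},
  {"slide":[0.085,-0.243,-0.13],"yaw":0.01,"gripper":0.7},
])

```text
time_s: 32.45
ee_pos: [0.5304, -0.2636, 0.1122]
eef_rot: [3.139, -0.004, -3.142]
force: [0.3, -0.3, 0.5]
grip_width: 0.0659
```

Run:
```python
from h import *
from station import readout
T=load("top");print(readout.get_obs()['ee_pos'])
drift(T)
t=T[0][:,:,::-1]
cv2.imwrite("pics/c10.png",np.hstack([cv2.resize(t[220:300,195:305],(440,320),interpolation=cv2.INTER_CUBIC),cv2.resize(t[180:280,360:450],(288,320),interpolation=cv2.INTER_CUBIC)]))
```

```text
[ 0.53004035 -0.2633488   0.1107547 ]
```

View pics/c10.png

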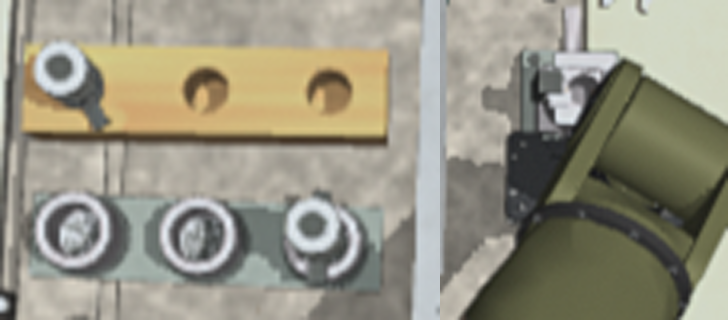

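The tall tool stands in the right-hand cup, at crop (315,222), and the drift's blade is still through the socket. I'll grip the drift.

Call:
arm_command([
  {"slide":[0.008,-0.003,-0.04],"yaw":0,"gripper":0.7},
  {"slide":[0.008,-0.003,-0.08],"yaw":0,"gripper":0.7},
  {"slide":[0.008,-0.003,-0.097],"yaw":0,"gripper":0.7},
  {"slide":[0.008,-0.003,-0.097],"yaw":0,"gripper":0.2},
  {"slide":[0.008,-0.003,-0.097],"yaw":0,"gripper":0.2},
  {"slide":[0.008,-0.003,-0.097],"yaw":0,"gripper":0.2},
  {"slide":[0.008,-0.003,-0.097],"yaw":0,"gripper":0.2},
  {"slide":[0.008,-0.003,-0.097],"yaw":0,"gripper":0.2},
], grip_force=35)

```text
time_s: 33.5
ee_pos: [0.5401, -0.2682, 0.0195]
eef_rot: [-3.141, 0.001, 3.141]
force: [-0.8, 2.9, 7.3]
grip_width: 0.0334
```

Call:
arm_command([
  {"slide":[-0.03,0,0],"yaw":0,"gripper":0.2},
  {"slide":[-0.07,0,0],"yaw":0,"gripper":0.2},
  {"slide":[-0.11,0,0],"yaw":0,"gripper":0.2},
  {"slide":[-0.15,0,0],"yaw":0,"gripper":0.2},
  {"slide":[-0.17,0,0],"yaw":0,"gripper":0.2},
  {"slide":[-0.17,0,0],"yaw":0,"gripper":0.2},
])

```text
time_s: 34.25
ee_pos: [0.3688, -0.2687, 0.0194]
eef_rot: [-3.141, 0.0, 3.14]
force: [-7.6, -0.3, 11.2]
grip_width: 0.034
```

Call:
arm_command([
  {"slide":[0,0,0.001],"yaw":0,"gripper":0.7},
  {"slide":[0,0,0.001],"yaw":0,"gripper":0.7},
  {"slide":[0,0,0.001],"yaw":0,"gripper":0.7},
  {"slide":[0,0,0.06],"yaw":0,"gripper":0.7},
  {"slide":[0,0,0.12],"yaw":0,"gripper":0.7},
  {"slide":[0,0,0.18],"yaw":0,"gripper":0.7},
  {"slide":[0,0.04,0.22],"yaw":0,"gripper":0.7},
  {"slide":[0,0.1,0.22],"yaw":0,"gripper":0.7},
])

```text
time_s: 35.25
ee_pos: [0.3703, -0.168, 0.2409]
eef_rot: [-3.139, 0.004, 3.139]
force: [0.8, 0.1, -0.9]
grip_width: 0.0657
```

Run:
```python
from h import *
from station import readout
T=load("top");print(readout.get_obs()['ee_pos'])
drift(T)
c1=lambda x,y:(140+(x+.5)/5-.5,205+(y+.5)/5-.5)
e=atz(T,c1(402,231),.08); print(e)
for c in((.5255,.2565),(.5235,.2538)): print(np.hypot(*(e[:2]-c)),np.arctan2(*(e[:2]-c)[::-1]))
# tall check: bar end
e=atz(T,c1(688,243),.08);print(e,np.arctan2(*(e[:2]-(.5265,.0835))[::-1]))
t=T[0][:,:,::-1]
cv2.imwrite("pics/c11.png",cv2.resize(t[225:265,195:235],(600,600),interpolation=cv2.INTER_CUBIC))
```

```text
[ 0.3694885  -0.16239693  0.23949794]
[0.49789081 0.23698394 0.08      ]
0.033810411592788095 -2.526271946273371
0.030636749980200613 -2.5605625806896977
[0.49600809 0.081203   0.08      ] -3.0664030902979724
```

View pics/c11.png

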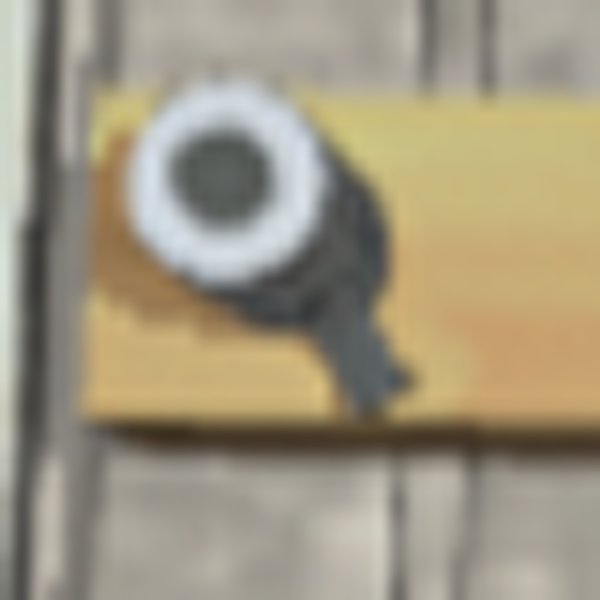

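The mid tool's bar end is at crop (385,395), with its base near (296,250). So the bar angle is about +0.52 to 0.57 rad from world x. Moving to the mid tool.

Call:
arm_command([
  {"slide":[0.01,0.06,0],"yaw":0,"gripper":0.7},
  {"slide":[0.02,0.12,0],"yaw":0,"gripper":0.7},
  {"slide":[0.03,0.18,0],"yaw":0,"gripper":0.7},
  {"slide":[0.04,0.24,0],"yaw":0,"gripper":0.7},
  {"slide":[0.05,0.3,0],"yaw":0,"gripper":0.7},
  {"slide":[0.05,0.36,0],"yaw":0,"gripper":0.7},
  {"slide":[0.05,0.42,0],"yaw":0,"gripper":0.7},
  {"slide":[0.05,0.42,0],"yaw":0,"gripper":0.7},
])

```text
time_s: 36.3
ee_pos: [0.4188, 0.2548, 0.2376]
eef_rot: [-3.141, -0.001, -3.138]
force: [-0.6, 0.3, -1.1]
grip_width: 0.0657
```

Call:
arm_command([
  {"slide":[0.055,0.002,0],"yaw":0,"gripper":0.7},
  {"slide":[0.107,0.002,-0.01],"yaw":0,"gripper":0.7},
  {"slide":[0.107,0.002,-0.06],"yaw":0,"gripper":0.7},
  {"slide":[0.107,0.002,-0.11],"yaw":0,"gripper":0.7},
  {"slide":[0.107,0.002,-0.124],"yaw":0,"gripper":0.7},
  {"slide":[0.107,0.002,-0.124],"yaw":0,"gripper":0.7},
])

```text
time_s: 37.05
ee_pos: [0.5269, 0.2535, 0.115]
eef_rot: [-3.141, -0.0, 3.141]
force: [0.4, 0.5, 0.2]
grip_width: 0.066
```

Call:
arm_command([
  {"slide":[0,0,0],"yaw":0,"gripper":0.2},
  {"slide":[0,0,0],"yaw":0,"gripper":0.2},
  {"slide":[0,0,0],"yaw":0,"gripper":0.2},
  {"slide":[0,0,0],"yaw":0,"gripper":0.2},
  {"slide":[0,0,0],"yaw":0,"gripper":0.2},
], grip_force=8)

```text
time_s: 37.67
ee_pos: [0.5267, 0.2541, 0.1149]
eef_rot: [3.141, 0.001, 3.141]
force: [-1.4, 1.8, 4.8]
grip_width: 0.0349
```

Call:
arm_command([
  {"slide":[0,0,0.0],"yaw":0,"gripper":0.2},
  {"slide":[0,0,0.03],"yaw":0,"gripper":0.2},
  {"slide":[0,0,0.06],"yaw":0,"gripper":0.2},
  {"slide":[0,0,0.085],"yaw":0,"gripper":0.2},
  {"slide":[-0.05,0,0.105],"yaw":0,"gripper":0.2},
  {"slide":[-0.095,0,0.13],"yaw":0,"gripper":0.2},
  {"slide":[-0.095,-0.06,0.14],"yaw":0,"gripper":0.2},
  {"slide":[-0.095,-0.12,0.14],"yaw":0,"gripper":0.2},
], grip_force=30)

```text
time_s: 38.67
ee_pos: [0.431, 0.1329, 0.2548]
eef_rot: [-3.141, 0.001, -3.14]
force: [1.0, -0.9, -3.8]
grip_width: 0.0346
```

The carried tool must pass over the tall one (top at 0.176), so I'll raise it first.

Call:
arm_command([
  {"slide":[0,0,0.05],"yaw":0,"gripper":0.2},
  {"slide":[0,0,0.065],"yaw":0,"gripper":0.2},
  {"slide":[0,-0.06,0.065],"yaw":0,"gripper":0.2},
  {"slide":[0,-0.12,0.065],"yaw":0,"gripper":0.2},
  {"slide":[0.03,-0.17,0.06],"yaw":-0.13,"gripper":0.2},
  {"slide":[0.06,-0.22,0.05],"yaw":-0.26,"gripper":0.2},
  {"slide":[0.1,-0.26,0.03],"yaw":-0.39,"gripper":0.2},
  {"slide":[0.14,-0.3,0.0],"yaw":-0.52,"gripper":0.2},
])

```text
time_s: 39.67
ee_pos: [0.572, -0.1663, 0.2535]
eef_rot: [-3.142, 0.0, 2.617]
force: [-0.5, 0.6, -2.0]
grip_width: 0.0347
```

Call:
arm_command([
  {"slide":[0.03,-0.04,0],"yaw":0,"gripper":0.2},
  {"slide":[0.055,-0.08,0],"yaw":0,"gripper":0.2},
  {"slide":[0.066,-0.098,0],"yaw":0,"gripper":0.2},
  {"slide":[0.066,-0.098,0],"yaw":0,"gripper":0.2},
  {"slide":[0.066,-0.098,0],"yaw":0,"gripper":0.2},
])

```text
time_s: 40.3
ee_pos: [0.6366, -0.2621, 0.2542]
eef_rot: [3.142, -0.001, 2.622]
force: [-0.5, -0.2, -2.5]
grip_width: 0.035
```

Call:
arm_command([
  {"slide":[0.0015,-0.005,-0.03],"yaw":0,"gripper":0.2},
  {"slide":[0.0015,-0.005,-0.06],"yaw":0,"gripper":0.2},
  {"slide":[0.0015,-0.005,-0.075],"yaw":0,"gripper":0.2},
  {"slide":[0.0015,-0.005,-0.084],"yaw":0,"gripper":0.2},
  {"slide":[0.0015,-0.005,-0.084],"yaw":0,"gripper":0.2},
])

```text
time_s: 40.92
ee_pos: [0.6382, -0.268, 0.1714]
eef_rot: [3.142, 0.0, 2.621]
force: [-0.2, -0.2, -3.0]
grip_width: 0.0344
```

Call:
arm_command([
  {"slide":[0,0,-0.008],"yaw":0,"gripper":0.2},
  {"slide":[0,0,-0.016],"yaw":0,"gripper":0.2},
  {"slide":[0,0,-0.016],"yaw":0,"gripper":0.2},
])

```text
time_s: 41.3
ee_pos: [0.6379, -0.2681, 0.1542]
eef_rot: [-3.141, -0.001, 2.621]
force: [-0.7, 0.5, -2.4]
grip_width: 0.0343
```

Call:
arm_command([
  {"slide":[0,0.0008,-0.007],"yaw":0,"gripper":0.2},
  {"slide":[0,0.0008,-0.014],"yaw":0,"gripper":0.2},
  {"slide":[0,0.0008,-0.02],"yaw":0,"gripper":0.2},
  {"slide":[0,0.0008,-0.0245],"yaw":0,"gripper":0.2},
  {"slide":[0,0.0008,-0.0245],"yaw":0,"gripper":0.2},
])

```text
time_s: 41.92
ee_pos: [0.638, -0.2672, 0.1301]
eef_rot: [3.141, -0.001, 2.621]
force: [0.3, 1.8, -4.1]
grip_width: 0.0348
```

Call:
arm_command([
  {"slide":[0,0,0],"yaw":-0.18,"gripper":0.2},
  {"slide":[0,0,0],"yaw":-0.36,"gripper":0.2},
  {"slide":[0,0,0],"yaw":-0.54,"gripper":0.2},
  {"slide":[0,0,0],"yaw":-0.72,"gripper":0.2},
  {"slide":[0,0,0],"yaw":-0.9,"gripper":0.2},
  {"slide":[0,0,0],"yaw":-1.08,"gripper":0.2},
  {"slide":[0,0,0],"yaw":-1.26,"gripper":0.2},
  {"slide":[0,0,0],"yaw":-1.44,"gripper":0.2},
])

```text
time_s: 42.92
ee_pos: [0.6383, -0.2674, 0.1309]
eef_rot: [3.141, -0.0, 1.175]
force: [1.3, 1.4, -2.1]
grip_width: 0.0348
```

Call:
arm_command([
  {"slide":[0,0,0],"yaw":-0.13,"gripper":0.2},
  {"slide":[0,0,-0.003],"yaw":-0.13,"gripper":0.2},
  {"slide":[0,0,-0.005],"yaw":-0.13,"gripper":0.2},
  {"slide":[0,0,-0.007],"yaw":-0.13,"gripper":0.2},
  {"slide":[0,0,-0.007],"yaw":-0.13,"gripper":0.2},
])

```text
time_s: 43.55
ee_pos: [0.638, -0.2673, 0.1234]
eef_rot: [-3.141, 0.0, 1.052]
force: [-2.0, 2.7, -0.8]
grip_width: 0.0344
```

Call:
arm_command([
  {"slide":[0,0,-0.002],"yaw":0,"gripper":0.2},
  {"slide":[0,0,-0.004],"yaw":0,"gripper":0.2},
  {"slide":[0,0,-0.0055],"yaw":0,"gripper":0.2},
  {"slide":[0,0,-0.0055],"yaw":0,"gripper":0.2},
])

```text
time_s: 44.05
ee_pos: [0.6381, -0.2673, 0.12]
eef_rot: [3.141, 0.0, 1.051]
force: [-10.0, 7.8, 15.5]
grip_width: 0.0346
```

```bash
python3 -c "
from station import readout;o=readout.get_obs();print(o['moment'],o['force'],o['eef_rot'],o['ee_pos'])"
```

```text
[ 1.27930971  2.40392188 -0.02082219] [-10.00119321   7.76047327  15.48260015] [3.14092355e+00 3.38195660e-05 1.05123763e+00] [ 0.63812851 -0.26730235  0.12000814]
```

Seated: floor at 0.120, no twist torque. I'll release and go back toward the drift.

Call:
arm_command([
  {"slide":[0,0,0.002],"yaw":0,"gripper":0.6},
  {"slide":[0,0,0.002],"yaw":0,"gripper":0.6},
  {"slide":[0,0,0.002],"yaw":0,"gripper":0.6},
  {"slide":[0,0,0.05],"yaw":0,"gripper":0.6},
  {"slide":[0,0,0.1],"yaw":0.1,"gripper":0.7},
  {"slide":[-0.06,0.0,0.11],"yaw":0.28,"gripper":0.7},
  {"slide":[-0.11,0.06,0.11],"yaw":0.46,"gripper":0.7},
  {"slide":[-0.16,0.12,0.11],"yaw":0.64,"gripper":0.7},
])

```text
time_s: 45.05
ee_pos: [0.4966, -0.1705, 0.2279]
eef_rot: [3.141, 0.0, 1.696]
force: [0.9, 0.3, 0.6]
grip_width: 0.0656
```

Call:
arm_command([
  {"slide":[-0.02,0,0],"yaw":0.18,"gripper":0.7},
  {"slide":[-0.04,0,0],"yaw":0.36,"gripper":0.7},
  {"slide":[-0.06,0,0],"yaw":0.54,"gripper":0.7},
  {"slide":[-0.08,0,0],"yaw":0.72,"gripper":0.7},
  {"slide":[-0.1,0,0],"yaw":0.9,"gripper":0.7},
  {"slide":[-0.1,0,0],"yaw":1.08,"gripper":0.7},
  {"slide":[-0.1,0,0],"yaw":1.26,"gripper":0.7},
  {"slide":[-0.1,0,0],"yaw":1.44,"gripper":0.7},
])

```text
time_s: 46.05
ee_pos: [0.3982, -0.1715, 0.2281]
eef_rot: [-3.141, 0.0, 3.137]
force: [0.4, 0.2, -0.1]
grip_width: 0.0658
```

Run:
```python
from h import *
from station import readout
T=load("top");print(readout.get_obs()['ee_pos'],readout.get_obs()['eef_rot'])
drift(T)
t=T[0][:,:,::-1]
cv2.imwrite("pics/c12.png",cv2.resize(t[170:320,350:470],(480,600),interpolation=cv2.INTER_CUBIC))
```

```text
[ 0.39816378 -0.17147142  0.22808825] [-3.14133041e+00  2.96396687e-04 -3.13727138e+00]
```

View pics/c12.png

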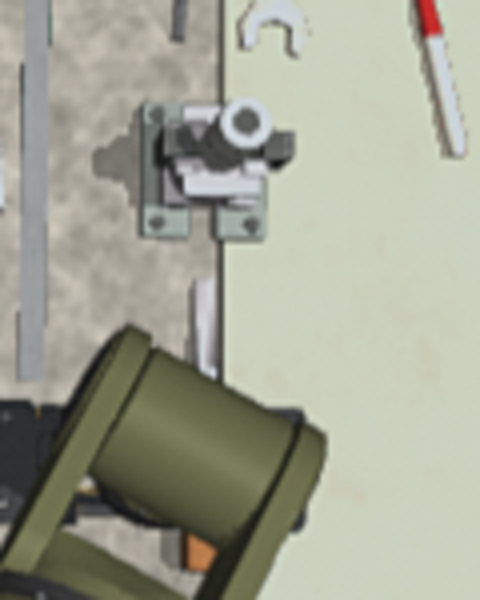

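The drift is still in line: its tip is at crop (203,282), and the seated tool's bar lies along y. I'll regrip the drift.

Call:
arm_command([
  {"slide":[-0.015,-0.05,0],"yaw":0.002,"gripper":0.7},
  {"slide":[-0.0295,-0.0965,0],"yaw":0.002,"gripper":0.7},
  {"slide":[-0.0295,-0.0965,-0.06],"yaw":0.002,"gripper":0.7},
  {"slide":[-0.0295,-0.0965,-0.12],"yaw":0.002,"gripper":0.7},
  {"slide":[-0.0295,-0.0965,-0.17],"yaw":0.002,"gripper":0.7},
  {"slide":[-0.0295,-0.0965,-0.2],"yaw":0.002,"gripper":0.7},
  {"slide":[-0.0295,-0.0965,-0.214],"yaw":0.002,"gripper":0.7},
  {"slide":[-0.0295,-0.0965,-0.214],"yaw":0.002,"gripper":0.7},
])

```text
time_s: 47.1
ee_pos: [0.3686, -0.2679, 0.014]
eef_rot: [3.141, -0.0, 3.132]
force: [0.7, -0.0, 1.1]
grip_width: 0.0656
```

Call:
arm_command([
  {"slide":[0,0,0],"yaw":0,"gripper":0.2},
  {"slide":[0,0,0],"yaw":0,"gripper":0.2},
  {"slide":[0,0,0],"yaw":0,"gripper":0.2},
  {"slide":[0,0,0],"yaw":0,"gripper":0.2},
  {"slide":[0,0,0],"yaw":0,"gripper":0.2},
  {"slide":[0,0,0],"yaw":0,"gripper":0.2},
], grip_force=15)

```text
time_s: 47.85
ee_pos: [0.3688, -0.2681, 0.0145]
eef_rot: [-3.141, 0.0, 3.133]
force: [-1.3, 0.0, 6.1]
grip_width: 0.0339
```

Call:
arm_command([
  {"slide":[0.02,0.0015,0],"yaw":0.008,"gripper":0.2},
  {"slide":[0.04,0.0015,0],"yaw":0.008,"gripper":0.2},
  {"slide":[0.06,0.0015,0],"yaw":0.008,"gripper":0.2},
  {"slide":[0.08,0.0015,0],"yaw":0.008,"gripper":0.2},
  {"slide":[0.095,0.0015,0],"yaw":0.008,"gripper":0.2},
  {"slide":[0.095,0.0015,0],"yaw":0.008,"gripper":0.2},
], grip_force=45)

```text
time_s: 48.6
ee_pos: [0.4649, -0.2666, 0.0145]
eef_rot: [-3.141, 0.002, 3.141]
force: [4.4, -0.3, 4.2]
grip_width: 0.0339
```

Call:
arm_command([
  {"slide":[0.012,0,0],"yaw":0,"gripper":0.2},
  {"slide":[0.024,0,0],"yaw":0,"gripper":0.2},
  {"slide":[0.036,0,0],"yaw":0,"gripper":0.2},
  {"slide":[0.048,0,0],"yaw":0,"gripper":0.2},
  {"slide":[0.06,0,0],"yaw":0,"gripper":0.2},
  {"slide":[0.072,0,0],"yaw":0,"gripper":0.2},
  {"slide":[0.077,0,0],"yaw":0,"gripper":0.2},
  {"slide":[0.077,0,0],"yaw":0,"gripper":0.2},
])

```text
time_s: 49.6
ee_pos: [0.5402, -0.2667, 0.0145]
eef_rot: [-3.141, -0.001, 3.141]
force: [-3.9, -0.0, 8.0]
grip_width: 0.0336
```

Call:
arm_command([
  {"slide":[0,0,0.001],"yaw":0,"gripper":0.7},
  {"slide":[0,0,0.001],"yaw":0,"gripper":0.7},
  {"slide":[0,0,0.001],"yaw":0,"gripper":0.7},
  {"slide":[0,0,0.05],"yaw":0,"gripper":0.7},
  {"slide":[-0.03,0.0,0.11],"yaw":0,"gripper":0.7},
  {"slide":[-0.07,0.0,0.17],"yaw":0,"gripper":0.7},
  {"slide":[-0.12,0.0,0.22],"yaw":0,"gripper":0.7},
  {"slide":[-0.17,0.05,0.22],"yaw":0,"gripper":0.7},
])

```text
time_s: 50.6
ee_pos: [0.3864, -0.2299, 0.2324]
eef_rot: [-3.139, 0.003, 3.139]
force: [0.6, -0.1, 0.6]
grip_width: 0.0658
```

Run:
```python
from h import *
from station import readout
T=load("top");S=load("side");print(readout.get_obs()['ee_pos'])
drift(T)
s=S[0][:,:,::-1];t=T[0][:,:,::-1]
im=cv2.resize(s[235:325,235:325],(540,540),interpolation=cv2.INTER_CUBIC)
cv2.imwrite("pics/c13.png",np.hstack([im,cv2.resize(t[185:275,380:423],(258,540),interpolation=cv2.INTER_CUBIC)]))
P=lambda X:np.round((proj(S,X)-235+.5)*6-.5,1)
for x,z in((.637,.166),(.637,.176),(.629,.176)): print(x,z,P((x,-.267,z)))
```

```text
[ 0.38428066 -0.22710245  0.23175412]
[396 233  12  19 225] [401.48 241.88] [ 0.54386785 -0.26612349]
0.637 0.166 [227.6 220.4]
0.637 0.176 [225.6 194.2]
0.629 0.176 [209.  186.4]
```

View pics/c13.png

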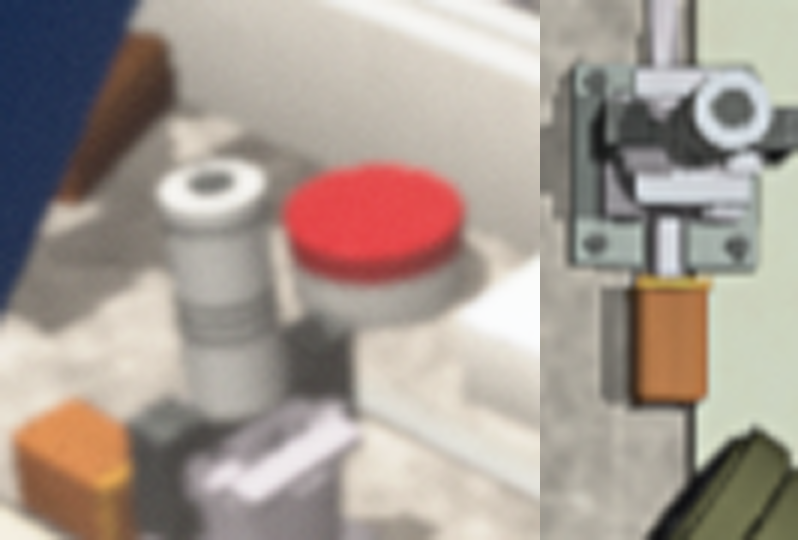

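The mid tool's top is at crop (212,185), matching a 10 mm raise, and the drift's origin is about 91 mm from the axis. I'll pick the tool up as before.

Call:
arm_command([
  {"slide":[0.03,-0.01,0.005],"yaw":-0.18,"gripper":0.7},
  {"slide":[0.07,-0.02,0.01],"yaw":-0.36,"gripper":0.7},
  {"slide":[0.11,-0.03,0.01],"yaw":-0.54,"gripper":0.7},
  {"slide":[0.15,-0.038,0.01],"yaw":-0.72,"gripper":0.7},
  {"slide":[0.19,-0.038,0.01],"yaw":-0.9,"gripper":0.7},
  {"slide":[0.23,-0.038,0.01],"yaw":-1.08,"gripper":0.7},
  {"slide":[0.25,-0.0395,0.01],"yaw":-1.26,"gripper":0.7},
  {"slide":[0.25,-0.0395,0.01],"yaw":-1.44,"gripper":0.7},
])

```text
time_s: 51.7
ee_pos: [0.6383, -0.2683, 0.238]
eef_rot: [-3.14, -0.001, 1.696]
force: [0.0, -0.3, 0.9]
grip_width: 0.0656
```

Call:
arm_command([
  {"slide":[0,0,-0.02],"yaw":-0.13,"gripper":0.7},
  {"slide":[0,0,-0.07],"yaw":-0.13,"gripper":0.7},
  {"slide":[0,0,-0.11],"yaw":-0.13,"gripper":0.7},
  {"slide":[0,0,-0.111],"yaw":-0.13,"gripper":0.7},
  {"slide":[0,0,-0.111],"yaw":-0.13,"gripper":0.2},
  {"slide":[0,0,-0.111],"yaw":-0.13,"gripper":0.2},
  {"slide":[0,0,-0.111],"yaw":-0.13,"gripper":0.2},
  {"slide":[0,0,-0.111],"yaw":-0.13,"gripper":0.2},
], grip_force=20)

```text
time_s: 52.7
ee_pos: [0.6375, -0.2687, 0.13]
eef_rot: [3.14, 0.001, 1.571]
force: [0.2, -0.3, 4.1]
grip_width: 0.0345
```

Call:
arm_command([
  {"slide":[0,0.001,0.001],"yaw":0,"gripper":0.2},
  {"slide":[0,0.001,0.001],"yaw":0.18,"gripper":0.2},
  {"slide":[0,0.001,0.001],"yaw":0.36,"gripper":0.2},
  {"slide":[0,0.001,0.001],"yaw":0.54,"gripper":0.2},
  {"slide":[0,0.001,0.001],"yaw":0.72,"gripper":0.2},
  {"slide":[0,0.001,0.001],"yaw":0.9,"gripper":0.2},
  {"slide":[0,0.001,0.001],"yaw":1.08,"gripper":0.2},
  {"slide":[0,0.001,0.001],"yaw":1.26,"gripper":0.2},
], grip_force=35)

```text
time_s: 53.7
ee_pos: [0.6371, -0.2676, 0.13]
eef_rot: [-3.141, 0.0, 2.837]
force: [0.5, -2.1, -0.2]
grip_width: 0.0345
```

Call:
arm_command([
  {"slide":[0,0,0],"yaw":0.18,"gripper":0.2},
  {"slide":[0,0,0],"yaw":0.3,"gripper":0.2},
  {"slide":[0,0,0.01],"yaw":0.3,"gripper":0.2},
  {"slide":[0,0,0.02],"yaw":0.3,"gripper":0.2},
])

```text
time_s: 54.2
ee_pos: [0.637, -0.2674, 0.1506]
eef_rot: [3.141, -0.0, 3.128]
force: [-0.3, -0.6, -2.2]
grip_width: 0.035
```

Call:
arm_command([
  {"slide":[0,0,0.06],"yaw":0,"gripper":0.2},
  {"slide":[0,0,0.12],"yaw":0,"gripper":0.2},
  {"slide":[-0.04,0.04,0.16],"yaw":0,"gripper":0.2},
  {"slide":[-0.08,0.085,0.165],"yaw":0,"gripper":0.2},
  {"slide":[-0.12,0.13,0.165],"yaw":0,"gripper":0.2},
  {"slide":[-0.16,0.175,0.165],"yaw":0,"gripper":0.2},
  {"slide":[-0.2,0.22,0.165],"yaw":0,"gripper":0.2},
  {"slide":[-0.208,0.28,0.165],"yaw":0,"gripper":0.2},
])

```text
time_s: 55.2
ee_pos: [0.4272, 0.0133, 0.3163]
eef_rot: [-3.141, 0.002, 3.127]
force: [2.4, 0.8, -2.6]
grip_width: 0.0347
```

Call:
arm_command([
  {"slide":[0,0.06,0],"yaw":0,"gripper":0.2},
  {"slide":[0,0.12,0],"yaw":0,"gripper":0.2},
  {"slide":[0,0.18,0],"yaw":0,"gripper":0.2},
  {"slide":[0,0.23,0],"yaw":0,"gripper":0.2},
  {"slide":[0,0.244,-0.01],"yaw":0,"gripper":0.2},
  {"slide":[0,0.244,-0.06],"yaw":0,"gripper":0.2},
  {"slide":[0,0.244,-0.11],"yaw":0,"gripper":0.2},
  {"slide":[0,0.244,-0.13],"yaw":0,"gripper":0.2},
])

```text
time_s: 56.2
ee_pos: [0.4281, 0.2552, 0.1825]
eef_rot: [-3.14, -0.003, 3.129]
force: [-0.5, -0.8, -2.7]
grip_width: 0.0342
```

Call:
arm_command([
  {"slide":[0.001,0.001,-0.02],"yaw":0,"gripper":0.2},
  {"slide":[0.001,0.001,-0.04],"yaw":0,"gripper":0.2},
  {"slide":[0.001,0.001,-0.055],"yaw":0,"gripper":0.2},
  {"slide":[0.001,0.001,-0.067],"yaw":0,"gripper":0.2},
  {"slide":[0.001,0.001,-0.067],"yaw":0,"gripper":0.2},
])

```text
time_s: 56.82
ee_pos: [0.4299, 0.2572, 0.1175]
eef_rot: [-3.141, -0.001, 3.13]
force: [-0.7, -0.2, -2.9]
grip_width: 0.0346
```

Call:
arm_command([
  {"slide":[0,0,-0.0025],"yaw":0,"gripper":0.2},
  {"slide":[0,0,-0.0025],"yaw":0,"gripper":0.6},
  {"slide":[0,0,-0.0025],"yaw":0,"gripper":0.6},
  {"slide":[0,0,-0.0025],"yaw":0,"gripper":0.6},
  {"slide":[0,0,0.05],"yaw":0,"gripper":0.6},
  {"slide":[0,0,0.11],"yaw":0,"gripper":0.6},
  {"slide":[0,-0.05,0.135],"yaw":0,"gripper":0.7},
  {"slide":[0.02,-0.11,0.135],"yaw":0,"gripper":0.7},
])

```text
time_s: 57.82
ee_pos: [0.4501, 0.1477, 0.2554]
eef_rot: [3.14, 0.004, 3.133]
force: [0.4, 0.8, -0.1]
grip_width: 0.0657
```

Call:
arm_command([
  {"slide":[0,-0.06,0],"yaw":0,"gripper":0.7},
  {"slide":[0,-0.12,0],"yaw":0,"gripper":0.7},
  {"slide":[0,-0.18,0],"yaw":0,"gripper":0.7},
  {"slide":[0.02,-0.235,0],"yaw":0,"gripper":0.7},
  {"slide":[0.04,-0.29,0],"yaw":0.01,"gripper":0.7},
  {"slide":[0.06,-0.345,0],"yaw":0.01,"gripper":0.7},
  {"slide":[0.08,-0.4,0],"yaw":0.01,"gripper":0.7},
  {"slide":[0.091,-0.412,-0.03],"yaw":0.01,"gripper":0.7},
])

```text
time_s: 58.82
ee_pos: [0.5417, -0.2672, 0.2238]
eef_rot: [-3.14, 0.003, 3.138]
force: [0.2, 1.4, -1.2]
grip_width: 0.0658
```

Call:
arm_command([
  {"slide":[0,0,-0.06],"yaw":0,"gripper":0.7},
  {"slide":[0,0,-0.1],"yaw":0,"gripper":0.7},
  {"slide":[0,0,-0.1],"yaw":0,"gripper":0.7},
])

```text
time_s: 59.2
ee_pos: [0.5397, -0.2632, 0.1206]
eef_rot: [3.139, -0.004, 3.141]
force: [-0.3, 0.2, -0.0]
grip_width: 0.0654
```

Run:
```python
from h import *
from station import readout
T=load("top");print(readout.get_obs()['ee_pos'],readout.get_obs()['eef_rot'])
drift(T)
t=T[0][:,:,::-1]
cv2.imwrite("pics/c14.png",np.hstack([cv2.resize(t[220:300,195:305],(440,320),interpolation=cv2.INTER_CUBIC),cv2.resize(t[180:280,360:450],(288,320),interpolation=cv2.INTER_CUBIC)]))
```

```text
[ 0.54083805 -0.26377873  0.12327162] [ 3.14110217e+00 -8.52625077e-04  3.14082210e+00]
```

View pics/c14.png

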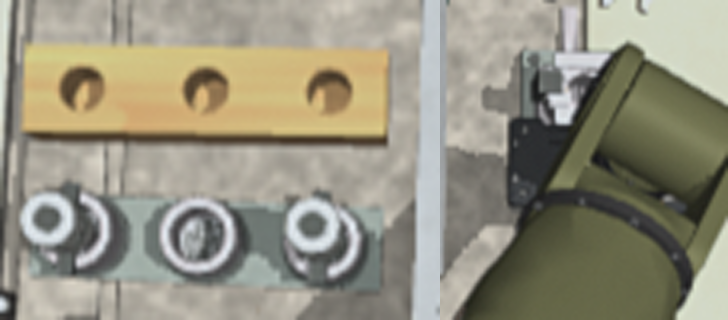

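Both tools stand in cups. Now I'll draw the drift out.

Call:
arm_command([
  {"slide":[0,-0.0025,-0.05],"yaw":0,"gripper":0.7},
  {"slide":[0,-0.0025,-0.09],"yaw":0,"gripper":0.7},
  {"slide":[0,-0.0025,-0.109],"yaw":0,"gripper":0.7},
  {"slide":[0,-0.0025,-0.109],"yaw":0,"gripper":0.2},
  {"slide":[0,-0.0025,-0.109],"yaw":0,"gripper":0.2},
  {"slide":[0,-0.0025,-0.109],"yaw":0,"gripper":0.2},
  {"slide":[0,-0.0025,-0.109],"yaw":0,"gripper":0.2},
  {"slide":[0,-0.0025,-0.109],"yaw":0,"gripper":0.2},
], grip_force=30)

```text
time_s: 60.25
ee_pos: [0.5414, -0.2666, 0.0152]
eef_rot: [-3.141, 0.001, 3.141]
force: [-1.5, 0.6, 7.3]
grip_width: 0.0339
```

Call:
arm_command([
  {"slide":[-0.03,0,0],"yaw":0,"gripper":0.2},
  {"slide":[-0.07,0,0],"yaw":0,"gripper":0.2},
  {"slide":[-0.11,0,0],"yaw":0,"gripper":0.2},
  {"slide":[-0.15,0,0],"yaw":0,"gripper":0.2},
  {"slide":[-0.175,0,0],"yaw":0,"gripper":0.2},
  {"slide":[-0.175,0,0],"yaw":0,"gripper":0.2},
])

```text
time_s: 61.0
ee_pos: [0.3649, -0.2668, 0.0151]
eef_rot: [-3.141, 0.0, 3.14]
force: [-8.6, 0.4, 13.5]
grip_width: 0.0335
```

Call:
arm_command([
  {"slide":[0,0,0],"yaw":0,"gripper":0.7},
  {"slide":[0,0,0.0],"yaw":0,"gripper":0.7},
  {"slide":[0,0,0.0],"yaw":0,"gripper":0.7},
  {"slide":[0,0,0.06],"yaw":0,"gripper":0.7},
  {"slide":[0,0,0.12],"yaw":0,"gripper":0.7},
  {"slide":[0,0,0.18],"yaw":0,"gripper":0.7},
  {"slide":[0,0.04,0.22],"yaw":0,"gripper":0.7},
  {"slide":[0.01,0.1,0.22],"yaw":0,"gripper":0.7},
])

```text
time_s: 62.0
ee_pos: [0.3765, -0.1662, 0.2367]
eef_rot: [-3.139, 0.004, 3.138]
force: [0.7, 0.4, -0.5]
grip_width: 0.0662
```

Call:
arm_command([
  {"slide":[0,0.06,0],"yaw":0.03,"gripper":0.7},
  {"slide":[0,0.12,0],"yaw":0.03,"gripper":0.7},
  {"slide":[0,0.18,0],"yaw":0.03,"gripper":0.7},
  {"slide":[0,0.24,0],"yaw":0.03,"gripper":0.7},
  {"slide":[0,0.3,0],"yaw":0.03,"gripper":0.7},
  {"slide":[0,0.36,0],"yaw":0.03,"gripper":0.7},
  {"slide":[0,0.42,0],"yaw":0.03,"gripper":0.7},
  {"slide":[0.02,0.48,0],"yaw":0.04,"gripper":0.7},
])

```text
time_s: 63.0
ee_pos: [0.395, 0.3154, 0.2343]
eef_rot: [3.141, 0.001, -3.101]
force: [0.1, -1.4, 0.4]
grip_width: 0.066
```

Call:
arm_command([
  {"slide":[0.02,0.05,0],"yaw":0,"gripper":0.7},
  {"slide":[0.06,0.09,0],"yaw":0,"gripper":0.7},
  {"slide":[0.11,0.101,0],"yaw":0,"gripper":0.7},
  {"slide":[0.13,0.101,-0.03],"yaw":0,"gripper":0.7},
  {"slide":[0.13,0.101,-0.08],"yaw":0,"gripper":0.7},
  {"slide":[0.13,0.101,-0.11],"yaw":0,"gripper":0.7},
  {"slide":[0.13,0.101,-0.11],"yaw":0,"gripper":0.7},
])

```text
time_s: 63.88
ee_pos: [0.5247, 0.4134, 0.1215]
eef_rot: [-3.139, -0.004, -3.102]
force: [-0.1, -0.2, 0.4]
grip_width: 0.0657
```

Call:
arm_command([
  {"slide":[0.004,0.003,-0.04],"yaw":0.01,"gripper":0.7},
  {"slide":[0.004,0.003,-0.062],"yaw":0.01,"gripper":0.7},
  {"slide":[0.004,0.003,-0.062],"yaw":0.01,"gripper":0.7},
  {"slide":[0.004,0.003,-0.062],"yaw":0.01,"gripper":0.1},
  {"slide":[0.004,0.003,-0.062],"yaw":0.01,"gripper":0.1},
  {"slide":[0.004,0.003,-0.062],"yaw":0.01,"gripper":0.1},
  {"slide":[0.004,0.003,-0.062],"yaw":0.01,"gripper":0.1},
  {"slide":[0.004,0.003,-0.062],"yaw":0.01,"gripper":0.1},
], grip_force=10)

```text
time_s: 64.88
ee_pos: [0.5297, 0.4168, 0.0621]
eef_rot: [-3.141, -0.0, -3.092]
force: [-1.3, -3.7, 4.3]
grip_width: 0.0202
```

Call:
arm_command([
  {"slide":[0,0,0],"yaw":0,"gripper":0.1},
  {"slide":[0,0,0],"yaw":0,"gripper":0.1},
  {"slide":[0,0,0],"yaw":0,"gripper":0.1},
])

```text
time_s: 65.25
ee_pos: [0.5297, 0.4168, 0.0621]
eef_rot: [-3.141, -0.0, -3.093]
force: [-0.8, -3.9, 2.6]
grip_width: 0.0202
```

Well gripped. I'll turn it clockwise to ON.

Call:
arm_command([
  {"slide":[-0.001,-0.0005,0],"yaw":-0.18,"gripper":0.1},
  {"slide":[-0.001,-0.0005,0],"yaw":-0.36,"gripper":0.1},
  {"slide":[-0.001,-0.0005,0],"yaw":-0.54,"gripper":0.1},
  {"slide":[-0.001,-0.0005,0],"yaw":-0.72,"gripper":0.1},
  {"slide":[-0.001,-0.0005,0],"yaw":-0.9,"gripper":0.1},
  {"slide":[-0.001,-0.0005,0],"yaw":-1.08,"gripper":0.1},
  {"slide":[-0.001,-0.0005,0],"yaw":-1.26,"gripper":0.1},
  {"slide":[-0.001,-0.0005,0],"yaw":-1.42,"gripper":0.1},
])

```text
time_s: 66.25
ee_pos: [0.527, 0.4148, 0.0617]
eef_rot: [-3.136, 0.003, 1.765]
force: [-15.8, -14.0, 10.6]
grip_width: 0.02
```

Call:
arm_command([
  {"slide":[0,0,0],"yaw":-0.04,"gripper":0.1},
  {"slide":[0,0,0],"yaw":-0.04,"gripper":0.1},
  {"slide":[0,0,0],"yaw":-0.04,"gripper":0.1},
])

```text
time_s: 66.62
ee_pos: [0.5268, 0.4151, 0.0616]
eef_rot: [-3.136, 0.003, 1.731]
force: [-14.4, -14.9, 11.4]
grip_width: 0.02
```

```bash
python3 -c "
from station import readout;o=readout.get_obs();print(o['moment'],o['force'],o['eef_rot'],o['ee_pos'])"
```

```text
[-2.77086629  2.85996609  0.13217596] [-14.37078561 -14.93658579  11.43018029] [-3.1360071   0.00315573  1.73117173] [0.52684533 0.41506216 0.06163422]
```

I've used all 16 viewings, so the last checks will be numeric. I'll release and retreat.

Call:
arm_command([
  {"slide":[0,0,0],"yaw":0,"gripper":0.7},
  {"slide":[0,0,0],"yaw":0,"gripper":0.7},
  {"slide":[0,0,0],"yaw":0,"gripper":0.7},
  {"slide":[0,0,0.06],"yaw":0,"gripper":0.7},
  {"slide":[0,0,0.12],"yaw":0,"gripper":0.7},
  {"slide":[-0.05,0.02,0.16],"yaw":0,"gripper":0.7},
  {"slide":[-0.1,0.04,0.16],"yaw":0,"gripper":0.7},
  {"slide":[-0.15,0.06,0.16],"yaw":0,"gripper":0.7},
])

```text
time_s: 67.62
ee_pos: [0.3771, 0.4771, 0.2227]
eef_rot: [3.141, -0.001, 1.731]
force: [0.5, -0.0, -0.3]
grip_width: 0.0657
```

Call:
arm_command([
  {"slide":[-0.05,0.02,0],"yaw":0.15,"gripper":0.7},
  {"slide":[-0.1,0.04,0],"yaw":0.3,"gripper":0.7},
  {"slide":[-0.15,0.05,0],"yaw":0.45,"gripper":0.7},
  {"slide":[-0.2,0.05,0],"yaw":0.6,"gripper":0.7},
  {"slide":[-0.215,0.05,0],"yaw":0.78,"gripper":0.7},
  {"slide":[-0.215,0.05,0],"yaw":0.96,"gripper":0.7},
  {"slide":[-0.215,0.05,0],"yaw":1.1,"gripper":0.7},
  {"slide":[-0.215,0.05,0],"yaw":1.1,"gripper":0.7},
])

```text
time_s: 68.62
ee_pos: [0.1636, 0.5266, 0.2221]
eef_rot: [3.141, -0.0, 2.83]
force: [0.1, 0.4, -0.2]
grip_width: 0.0657
```

Run:
```python
from h import *
from station import readout
np.set_printoptions(precision=4,suppress=True)
T=load("top");print(readout.get_obs()['ee_pos'])
t0=cv2.imread("pics/top0.png")[:,:,::-1].copy()
d=np.abs(T[0].astype(int)-t0).max(2)
print("isolator diff vs start(ON)",d[222:265,143:178].mean(),d[222:265,143:178].max(),"vs OFF handle would differ")
print("tin/block diff",d[235:268,320:352].mean(),d[203:226,320:353].mean())
drift(T)
# drift blade: bright pixels ahead of handle
g=cv2.cvtColor(T[0],cv2.COLOR_RGB2GRAY)
for r in range(236,300,6): print(r,g[r,388:412])
# tool tops: circles
G=cv2.resize(g[255:300,195:305],None,fx=6,fy=6,interpolation=cv2.INTER_CUBIC)
c=cv2.HoughCircles(G,cv2.HOUGH_GRADIENT,1,40,param1=80,param2=14,minRadius=30,maxRadius=50)
if c is not None:
  for x,y,r in c[0]:
    p=(195+(x+.5)/6-.5,255+(y+.5)/6-.5);print(p,r,atz(T,p,.176)[:2],atz(T,p,.161)[:2],atz(T,p,.07)[:2])
```

```text
[0.1636 0.5266 0.222 ]
isolator diff vs start(ON) 2.5514950166112955 88 vs OFF handle would differ
tin/block diff 1.066287878787879 0.9169960474308301
[396 295  12  20 226] [401.4558 304.5   ] [ 0.368  -0.2669]
236 [154 162 167 169 167 168 171 166 161 157 157 160 156 152 154 152  94  80
 191 198 195 194 194 193]
242 [164 163 163 164 173 177 173 174 173 127 168 182 189 194 185 168  98  80
 190 200 195 195 195 194]
248 [159 161 160 157 157 158 159 159 156 112 140 183 193 196 177 169 101  80
 190 199 196 195 195 195]
254 [158 154 153 156 164 169 163 163 116 101 122 192 202 179 149 149  93  81
 190 199 196 195 195 195]
260 [155 153 152 155 164 165 160 139 108 103 106 192 189 157 125 119  85  82
 192 199 194 194 194 194]
266 [160 159 160 163 167 167 162 119 110 107  69 139 196 202 202 173  98  81
 188 198 194 193 193 192]
272 [163 165 168 170 174 173 166 118 108 110  71 146 196 201 202 174 101  81
 189 197 194 193 194 193]
278 [157 162 167 168 159 160 163 117 105  91  66 143 197 201 202 178 103  82
 189 196 193 192 193 193]
284 [163 168 165 163 169 177 181 123 102  86  67 153 198 203 202 141  87  81
 188 196 194 194 194 194]
290 [180 183 182 178 171 171 173 122 110  95  69 156 199 204 203 128  83  82
 189 198 193 191 191 191]
296 [163 160 114 105 112 115  65  38  81 111 120 122 122 119 118 118 109 106
 104 107 188 197 195 193]
(np.float32(206.33333), np.float32(274.33334)) 40.0 [0.4251 0.2537] [0.4263 0.2564] [0.4335 0.2723]
(np.float32(243.83333), np.float32(278.5)) 41.8 [0.4174 0.1586] [0.4185 0.1602] [0.4251 0.1699]
(np.float32(272.66666), np.float32(275.83334)) 39.4 [0.4263 0.0861] [0.4275 0.0869] [0.4347 0.0918]
(np.float32(213.66667), np.float32(276.33334)) 49.4 [0.4206 0.235 ] [0.4217 0.2374] [0.4286 0.2521]
```

```bash
python3 -c "
from station import job; print(job.hand_in())"
```

```text
the job is handed in; nothing more can be done
None
```

The job is done and handed in at about 69 s of the 210 s. Only the tall and middle tools were present; the short one was absent.

**What I did**
- I turned the isolator to OFF and saw it there in the picture.
- I fitted the tall tool, then the middle one, the same way:
  - **Seating:** each was twisted and pushed home, with the notch floor felt at the expected height.
  - **Wedging:** the pictures showed each raised about 10 mm, with the drift about 90 mm from the axis.
  - **Storing:** each was turned past the hooks, lifted out and stood in an outer cup.
- The drift was drawn out after each tool. It had been knocked aside before the first drive, so I found it again in the camera image and regripped it.
- I turned the isolator back to ON against its stop (about 1.46 rad of turn).

**Last checks**
- **Tools:** both tops are within 3 mm of their cup centres, so they stand upright.
- **Drift:** it lies on the table with its origin near (0.37, -0.267). Its tip is about 85 mm from the socket's axis.
- **Isolator:** the picture nearly matches the starting ON picture, apart from a few changed pixels.
- **Bystanders:** the tin and the aluminium block have not moved.
- **Arm:** it is back near its start, touching nothing.

**Disagreements and limits**
- The camera positions were about 2 to 3 mm off in x and y. I corrected this by feel.
- Each wedged tool leaned slightly towards the robot until gripped. The rules set no tilt limit at that step.
- I had used all 16 viewings by the end, so the final checks are numeric only.

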